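# Fetch the red-capped vial from behind the bottles and weigh it

## Task

The red-capped vial on the low white tray in front of the robot has to be weighed, but the cream-capped brown bottle and the conical flask crowd it in. First move the bottle and the flask to stand on the blue mat, then set the red-capped vial upright in the middle of the balance's round pan, and only after that put the bottle and the flask back upright, each on the same tray pad it came from. Leave the white-capped and the black-capped vial on the tray as they are, and tip nothing over.

Things in the scene. Friction and masses are not known exactly. Their poses are not given: they have to be found in the camera images.
- cream_mid (a point): Centre (65 mm above its foot, on its axis) of the loose brown reagent bottle with a cream-coloured screw cap: round, 62 mm in diameter, 130 mm high; the cap at its top is 46 mm in diameter and takes up the uppermost 23 mm, a good place to grip from above. Mass 0.15 to 0.3 kg. z axis up along the bottle.
- flask_mid (a point): Centre (52.5 mm above its foot, on its axis) of the loose clear conical flask with light blue content: round, 105 mm high, 63 mm in diameter at the foot, tapering to a neck 28 mm in diameter over the uppermost 33 mm, which is the place to grip from above. Mass 0.07 to 0.15 kg. z axis up along the flask.
- red_vial_mid (a point): Centre (30 mm above its foot, on its axis) of the loose vial with a red screw cap and green content: round, 26 mm in diameter, 60 mm high, about 30 g. It stands on the small pad of the tray, close behind and between the bottle and the flask, about 19 mm from each, so there is no room for a gripper round it until both are gone.
- white_vial_mid (a point): Centre (30 mm above its foot) of the loose vial with a white screw cap and blue content, 26 mm in diameter, 60 mm high, in a rear corner of the tray. To be left alone.
- black_vial_mid (a point): Centre (30 mm above its foot) of the loose vial with a black screw cap and yellow content, 26 mm in diameter, 60 mm high, in the other rear corner of the tray. To be left alone.
- tray: Fixed white tray, 150 mm (x) by 200 mm (y), yaw up to 0.35; its +x points to the rear, away from the robot. Origin: centre of its underside, on the bench. Floor 6 mm above the bench; rim 5 mm wide, 4 mm above the floor. Flush dark round pads: two of 72 mm diameter at (-25, +42) and (-25, -42) mm (bottle and flask, either way round), one of 34 mm at (+22, 0) mm (red-capped vial).
- mat: Fixed flat blue bench mat, the side area: 130 mm (its x) by 210 mm (its y), 2 mm thick. Origin: centre of its underside. Bottle and flask fit side by side along its y, for instance at +50 and -50 mm. It lies to the left or the right of the tray.
- pan (a point): Centre of the upper face of the round steel pan of the fixed grey bench balance, which stands on the other side of the tray from the mat. The pan is 100 mm in diameter, its upper face 52 mm above the bench and 10 mm above the balance's housing (190 by 150 mm). The pan does not move.
Mind the look-alikes: they are no part of the job. Of the things that look like the part that bears flask_mid, the smaller one is meant. Of the things that look like the part that bears red_vial_mid, the smaller one is meant.

How it is judged:
By the outcome, as a careful person would: the job done as asked, in the order asked, and still so for the second after the job is handed in, with the robot touching nothing.
It also fails if it takes over 131 s, if anything falls off the work surface, if the arm or the gripper's body presses on something with over 40 N, if the wrist force passes 120 N, or if a joint passes its speed limit or range.

## Robot

A 6-joint arm with a two-finger parallel gripper is mounted at the origin on a cart in front of the work surface, level with it; the furniture and walls round the work are solid. World frame = base frame: x ahead of the robot, y to its left, z up, the work surface at z = 0. Lengths are in m, angles in rad, forces in N, time in s.
With the tool pointing down it reaches from about 0.275 to 0.725 m from the base axis. Payload 5.6 kg.
Tool frame: the origin (TCP) lies between the finger pads; the fingertips stand 8 mm ahead of it and the grasp point (between the pads) lies 11 mm behind it (finger_overhang is the z of the fingertips in the tool frame, in m); z points along the fingers, y is the direction in which the jaws open and shut (so a half turn about z gives the same grasp; the last joint's range is limited). The gripper opens to 85 mm and grips with 20 to 120 N. Pads are 22 mm wide; open, the fingers measure 114 mm over their backs; the gripper's body (76 mm by 85 mm) begins 54 mm behind the grasp point. The pads swing forward as they close: fully open they stand 13 mm farther back than shut.
Start: joints at [1.605, 0.255, 0.108, 0, -1.424, -0.285], TCP at [0.136, 0.533, 0.239] pointing down, gripper open.
Joint ranges: [-2.95, 2.95], [-1.21, 1.97], [-1.09, 1.5], [-2.87, 1.71], [-2.94, -0.07], [-3.05, 3.05]. Speed limits (rad/s): [2.57, 2.57, 3.14, 3.14, 3.14, 3.14].

## Interface

Orientations are given as [roll, pitch, yaw] about the fixed x, y, z axes, in that order (R = Rz(yaw) Ry(pitch) Rx(roll)).
In Python, from plant import get_obs, grab_frame, close_job, finger_overhang gives the robot as it stands.
- The arm moves only by the tool send_rows, never from a script. Its argument "moves" is a list of rows, each an object with "dr": the turn, a rotation vector about the world's x, y, z in degrees, a list of three; "delta_pos": the shift along the world's x, y, z in cm, a list of three; "fingers": the opening, from 0 (shut) to 1 (fully open). A call has 1 to 5 rows; each row shifts and turns the commanded pose from where the row before left it; what a row does not reach is not made up. A row lasts 1/10 s, in which the tool goes at most 50 mm and 8.59 degrees, less where a joint would pass 70% of its speed; a pose out of reach is approached as far as the arm can. A call with a gripper value outside its range is refused whole. The fingers move at their own pace and stop on an object; "grip_force" is the grip in N (left out, the last holds). Time passes only in rows, so rows that do not move let the fingers close. It gives the time, the measured TCP pose, the force and the opening at its end, in the units of the state.
- get_obs(): the state, without advancing time (a new reading comes with each control period).
- grab_frame(name): name is "scene" or "top" or "wrist"; returns a dict with "image" (420x560x3 uint8, blue, green, red), "fx", "fy", "cx", "cy" (pixels), "eye" and "orientation" of the camera in the world. Camera axes: x right, y down, z forward; pixel columns grow to the right and rows downward; lengths in m; the calibration is good to about 2 mm. A picture is of the moment at which its call begins. There is no depth.
- close_job(): hands the job in, once; it reports no verdict.
The state is a dict: "time": time; "joints": joint angles; "dq": joint speeds; "tau": joint torques, N m; "ee_pos": TCP position; "tool_rot": TCP orientation; "contact_force": force on the tool from outside, world axes, zero at the start; "wrist_torque": the same for the moment, N m; "width": opening from 0.0 (shut) to 1.0 (fully open).
Only numpy, scipy, OpenCV 4.12 (cv2) and the standard library are available. Lean on these libraries where they do the work, as an engineer would, in place of code of your own. Each camera call takes 0.05 s, during which the arm holds its last target.

## Working session

There is one attempt and no reset: what is moved stays moved. The work goes in short steps, Python scripts to look and compute and a tool call to move; the robot and the scene stay as the last step left them, time stands still between calls to the robot, and variables do not carry over. Pictures are saved under pics/ and viewed, and the job is handed in when it is done.

Besides the shell and the picture viewer there is one more tool, called after "Emit:" as a command line: name --argument value ..., lists and objects as JSON in quotes. send_rows: Moves the arm, as the interface text tells. Its arguments: {"type":"object","properties":{"moves":{"type":"array","items":{"type":"object","properties":{"dr":{"type":"array","items":{"type":"number"}},"delta_pos":{"type":"array","items":{"type":"number"}},"fingers":{"type":"number"}}}},"grip_force":{"type":"number"}},"required":["moves"]}

```bash
ls; mkdir -p pics; python3 - <<'E'
from plant import *
import cv2
o=get_obs();print(o)
print(finger_overhang)
for n in("scene","top"):
    f=grab_frame(n);cv2.imwrite(f"pics/{n}0.png",f["image"]);print(n,{k:v for k,v in f.items() if k!="image"})
E
```

```text
pics
{'time': 0.0, 'joints': array([ 1.60459659e+00,  2.55775537e-01,  1.06981397e-01, -4.67954950e-04,
       -1.42387994e+00, -2.84584902e-01]), 'dq': array([ 0.00047   ,  0.00074598,  0.00054582,  0.00038649,  0.00052638,
       -0.00087692]), 'tau': array([ 7.80374762e-05, -3.86632097e+01,  2.37945110e+01,  5.36521241e+00,
       -6.15270634e-03, -1.31961215e-05]), 'ee_pos': array([0.13632407, 0.53234165, 0.23837259]), 'tool_rot': array([ 3.13966048e+00, -8.30304878e-05, -2.50853492e-01]), 'contact_force': array([ 0.2703294 ,  0.53840293, -0.40901561]), 'wrist_torque': array([-0.0288788 ,  0.06480293,  0.0077661 ]), 'width': 1.0018153963814302}
0.008
scene {'fx': 391.1551762086698, 'fy': 391.1551762086698, 'cx': 277.8904876599933, 'cy': 212.60784227615156, 'eye': array([0.25917042, 0.56809465, 0.84158187]), 'orientation': array([-2.43861828, -0.01217561, -2.64908079])}
top {'fx': 403.9919109251754, 'fy': 403.9919109251754, 'cx': 279.9290210891107, 'cy': 200.70367309025792, 'eye': array([ 0.46573873, -0.01041599,  1.03131919]), 'orientation': array([-3.07077652,  0.01579224, -1.6011464 ])}
```

View pics/scene0.png

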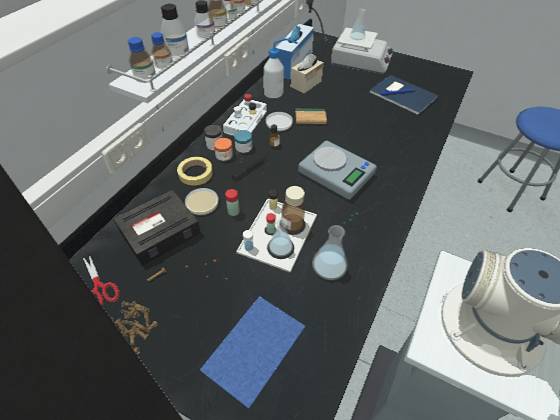

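View pics/top0.png

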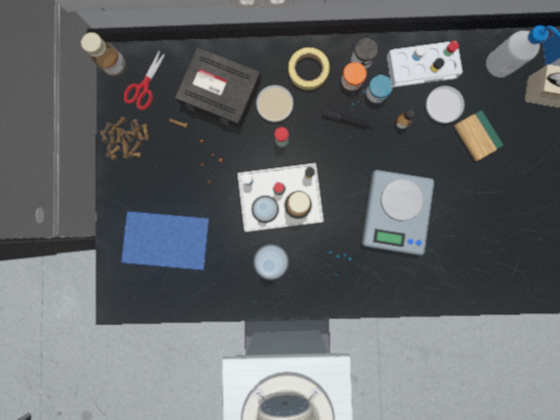

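Top view (+x up, +y left): the tray is around (280,198), the mat is at (165,240) and the balance pan is at (403,200). There are two flasks: the one on the tray at (265,208) is small and the one at (271,262) is larger. There are two red-capped vials: (280,188) on the tray pad, and a taller one at (282,136). I'll enlarge the area to confirm.

```bash
cat > h.py <<'E'
import numpy as np, cv2
from scipy.spatial.transform import Rotation as R
from plant import *
def ray(f,u,v,z):
    M=R.from_euler('xyz',f['orientation']).as_matrix()
    d=M@np.array([(u-f['cx'])/f['fx'],(v-f['cy'])/f['fy'],1]); return f['eye']+d*(z-f['eye'][2])/d[2]
def proj(f,P):
    M=R.from_euler('xyz',f['orientation']).as_matrix()
    c=(np.atleast_2d(P)-f['eye'])@M; return np.c_[f['fx']*c[:,0]/c[:,2]+f['cx'],f['fy']*c[:,1]/c[:,2]+f['cy']]
E
python3 - <<'E'
from h import *
f=grab_frame("top");im=f['image']
cv2.imwrite("pics/c1.png",cv2.resize(im[120:290,220:345],None,fx=4.4*0.8,fy=4.4*0.8,interpolation=cv2.INTER_CUBIC))
g=grab_frame("scene")['image']
cv2.imwrite("pics/c2.png",cv2.resize(g[170:290,210:370],None,fx=5,fy=5,interpolation=cv2.INTER_CUBIC))
cv2.imwrite("pics/c3.png",cv2.resize(im[160:280,355:445],None,fx=5,fy=5,interpolation=cv2.INTER_CUBIC))
hsv=cv2.cvtColor(im,cv2.COLOR_BGR2HSV)
# tray
m=cv2.inRange(hsv,(0,0,190),(180,50,255));m[:155]=0;m[236:]=0;m[:,:232]=0;m[:,330:]=0
pts=cv2.findNonZero(m);r=cv2.minAreaRect(pts);b=cv2.boxPoints(r);print("tray px",b)
B=np.array([ray(f,*p,0.010) for p in b]);print(B.round(4),B.mean(0))
m=cv2.inRange(hsv,(100,120,60),(130,255,255));m[:200]=0;m[285:]=0;m[:,:110]=0;m[:,225:]=0
cs,_=cv2.findContours(m,0,1);c=max(cs,key=cv2.contourArea)
r=cv2.minAreaRect(c);b=cv2.boxPoints(r);B=np.array([ray(f,*p,0.002) for p in b]);print("mat",b,B.round(4),B.mean(0))
E
```

```text
tray px [[237.23074 172.84618]
 [315.13846 163.10771]
 [322.35385 220.8308 ]
 [244.44614 230.56926]]
[[ 0.6133  0.1102  0.01  ]
 [ 0.6318 -0.0891  0.01  ]
 [ 0.4844 -0.1019  0.01  ]
 [ 0.4659  0.0954  0.01  ]] [0.5488638  0.00365925 0.01      ]
mat [[120.87868  262.27417 ]
 [125.844955 210.12808 ]
 [208.28764  217.97977 ]
 [203.32137  270.12585 ]] [[0.3951 0.4127 0.002 ]
 [0.5274 0.3996 0.002 ]
 [0.5008 0.1879 0.002 ]
 [0.3692 0.2028 0.002 ]] [0.4481224  0.30073147 0.002     ]
```

View pics/c1.png

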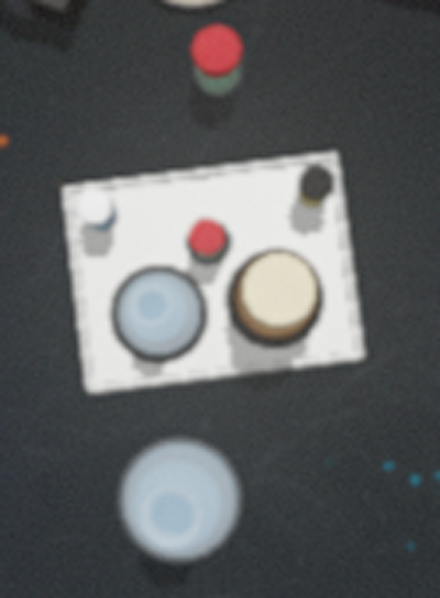

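View pics/c2.png

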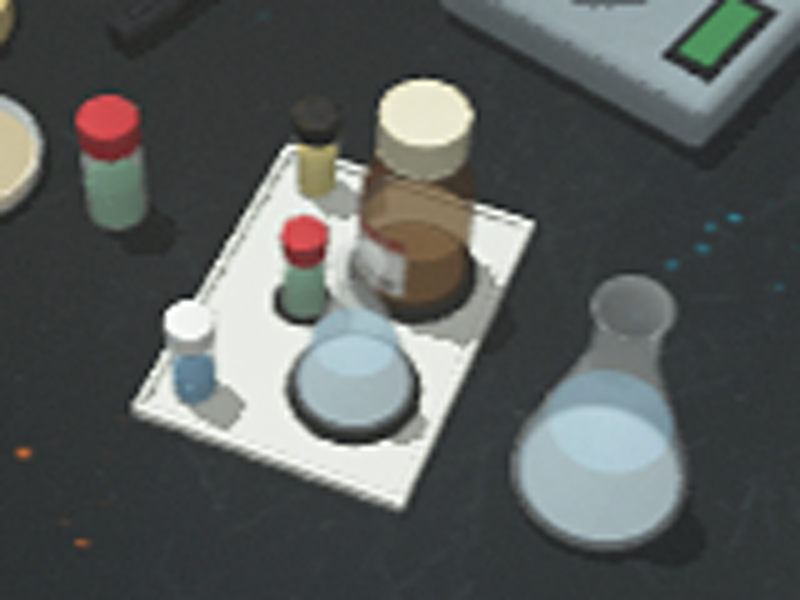

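View pics/c3.png

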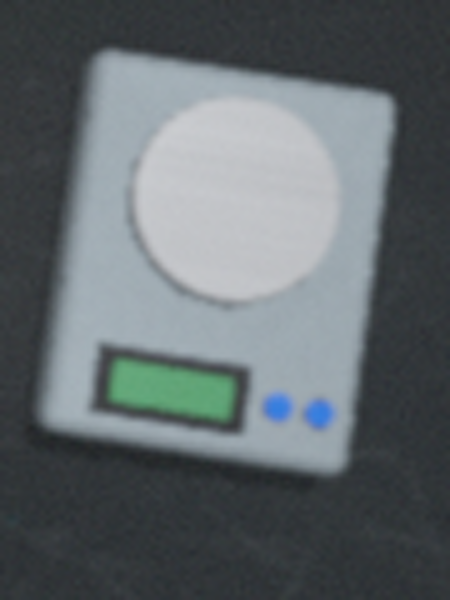

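The crops confirm it. The small flask (65×) stands on the left tray pad, and the big decoy flask is off the tray at (271,262). The small red vial is on the small pad, and the taller red decoy is behind the tray. Next I'll measure from both cameras.

```bash
cat > meas.py <<'E'
from h import *
def blob(im,lo,hi,box,z,f,name,hull=True):
    hsv=cv2.cvtColor(im,cv2.COLOR_BGR2HSV);x0,y0,x1,y1=box
    m=np.zeros(im.shape[:2],np.uint8)
    m[y0:y1,x0:x1]=cv2.inRange(hsv[y0:y1,x0:x1],lo,hi)
    if lo[0]>150: m[y0:y1,x0:x1]|=cv2.inRange(hsv[y0:y1,x0:x1],(0,lo[1],lo[2]),(10,255,255))
    cs,_=cv2.findContours(m,0,1)
    if not cs: print(name,"none");return
    c=cv2.convexHull(max(cs,key=cv2.contourArea))
    (u,v),r=cv2.minEnclosingCircle(c); M=cv2.moments(c);u,v=M['m10']/M['m00'],M['m01']/M['m00']
    print(name,"px",round(u,1),round(v,1),"r",round(r,1),"world",ray(f,u,v,z).round(4))
E
python3 - <<'E'
from meas import *
f=grab_frame("top");im=f['image']
blob(im,(15,40,150),(40,140,255),(280,180,320,215),.136,f,"cream cap")
blob(im,(165,120,80),(180,255,255),(270,178,290,197),.066,f,"red cap")
blob(im,(165,120,80),(180,255,255),(270,120,292,150),.08,f,"tall red cap")
blob(im,(95,20,110),(115,120,255),(250,192,280,225),.010,f,"flask foot")
blob(im,(95,20,110),(115,120,255),(250,240,292,284),.02,f,"big flask")
blob(im,(0,0,170),(180,25,255),(375,170,430,228),.052,f,"pan")
s=grab_frame("scene");i2=s['image']
def sc(n,u,v,z): print(n,ray(s,210+(u+.5)/5-.5,170+(v+.5)/5-.5,z).round(4))
sc("cream top",424,112,.136);sc("red top",305,230,.066);sc("flask foot pad",353,395,.006);sc("bigflask top",633,305,.16);sc("bigflask foot",600,490,.0)
for n,P in dict(cream=(.528,-.0405,.136),red=(.571,.0057,.066),flaskfoot=(.520,.0432,.006),flasktop=(.520,.0432,.111)).items():
    print(n,proj(f,P),(proj(s,P)-[[210,170]])*5)
E
```

```text
cream cap px 298.5 210.1 r 8.5 world [ 0.5076 -0.0387  0.136 ]
red cap px 278.4 187.1 r 4.7 world [0.5674 0.0055 0.066 ]
tall red cap px 281.0 133.7 r 7.2 world [ 0.694  -0.0049  0.08  ]
flask foot px 264.5 208.5 r 12.0 world [0.52   0.0431 0.01  ]
big flask px 270.6 261.5 r 17.1 world [0.3873 0.0312 0.02  ]
pan px 402.5 198.6 r 22.9 world [ 0.5315 -0.2937  0.052 ]
cream top [ 0.5301 -0.0415  0.136 ]
red top [0.5733 0.0025 0.066 ]
flask foot pad [0.5218 0.0444 0.006 ]
bigflask top [0.3878 0.0391 0.16  ]
bigflask foot [0.3869 0.0323 0.    ]
cream [[298.98751782 200.84934501]] [[424.94210809 112.81309097]]
red [[278.24042516 185.65735702]] [[303.94510064 233.8940001 ]]
flaskfoot [[264.57518943 208.61810795]] [[355.20738477 392.67137448]]
flasktop [[262.1060299  206.26334539]] [[359.22583791 266.24923994]]
```

Both views agree with the pad positions: bottle (.528,-.041), flask (.520,.043), red vial (.571,.005), pan about (.531,-.294). I'm moving towards the bottle with the jaws turned along x.

Emit:
send_rows --moves '[{"delta_pos": [2.6, -3.8, 0.5], "dr": [0, 0, -5]}, {"delta_pos": [2.6, -3.8, 0.5], "dr": [0, 0, -5]}, {"delta_pos": [2.6, -3.8, 0.5], "dr": [0, 0, -5]}, {"delta_pos": [2.6, -3.8, 0.5], "dr": [0, 0, -5]}, {"delta_pos": [2.6, -3.8, 0.5], "dr": [0, 0, -5]}]' --grip_force 40

```text
schema error: expected keys dr, delta_pos, fingers
```

Emit:
send_rows --moves '[{"delta_pos": [2.6, -3.8, 0.5], "dr": [0, 0, -5], "fingers": 1}, {"delta_pos": [2.6, -3.8, 0.5], "dr": [0, 0, -5], "fingers": 1}, {"delta_pos": [2.6, -3.8, 0.5], "dr": [0, 0, -5], "fingers": 1}, {"delta_pos": [2.6, -3.8, 0.5], "dr": [0, 0, -5], "fingers": 1}, {"delta_pos": [2.6, -3.8, 0.5], "dr": [0, 0, -5], "fingers": 1}]' --grip_force 40

```text
time: 0.8
ee_pos: [0.2671, 0.3411, 0.2646]
tool_rot: [-3.141, 0.0, -0.69]
contact_force: [1.7, 1.2, -0.1]
width: 0.999
```

Emit:
send_rows --moves '[{"delta_pos": [2.6, -3.8, 0], "dr": [0, 0, -5], "fingers": 1}, {"delta_pos": [2.6, -3.8, 0], "dr": [0, 0, -5], "fingers": 1}, {"delta_pos": [2.6, -3.8, 0], "dr": [0, 0, -5], "fingers": 1}, {"delta_pos": [2.6, -3.8, 0], "dr": [0, 0, -5], "fingers": 1}, {"delta_pos": [2.6, -3.8, 0], "dr": [0, 0, -5], "fingers": 1}]'

```text
time: 1.3
ee_pos: [0.3971, 0.1511, 0.2646]
tool_rot: [-3.141, 0.0, -1.127]
contact_force: [0.2, 1.4, 0.4]
width: 0.996
```

Emit:
send_rows --moves '[{"delta_pos": [2.6, -3.8, 0], "dr": [0, 0, -5], "fingers": 1}, {"delta_pos": [2.6, -3.8, 0], "dr": [0, 0, -5], "fingers": 1}, {"delta_pos": [2.6, -3.8, 0], "dr": [0, 0, -5], "fingers": 1}, {"delta_pos": [2.6, -3.8, 0], "dr": [0, 0, -5], "fingers": 1}, {"delta_pos": [2.6, -3.8, 0], "dr": [0, 0, -5], "fingers": 1}]'

```text
time: 1.8
ee_pos: [0.5272, -0.0391, 0.2643]
tool_rot: [-3.141, 0.0, -1.563]
contact_force: [1.1, 1.4, 1.2]
width: 1.003
```

```bash
python3 - <<'E'
from h import *
o=get_obs();print(o['time'],o['ee_pos'],o['tool_rot'],o['joints'])
f=grab_frame("wrist");cv2.imwrite("pics/w1.png",f['image']);print(f['eye'],f['orientation'],f['fx'])
for n,P in dict(cream=(.528,-.041,.136),red=(.571,.005,.066),flasktop=(.520,.043,.111)).items(): print(n,proj(f,P))
t=grab_frame("top");cv2.imwrite("pics/t1.png",t['image'])
E
```

```text
1.8 [ 0.52723856 -0.03906728  0.2643247 ] [-3.14130379e+00  1.72579858e-04 -1.56349790e+00] [ 2.22327649e-01  2.06336168e-01  1.07839221e-01 -1.07492830e-04
 -1.47198034e+00 -2.15018661e-01]
[ 0.52859466 -0.11717854  0.39873462] [ 2.83165985e+00  5.59387044e-04 -3.13538044e+00] 377.20499557705466
cream [[281.25973542 186.70526664]]
red [[235.10616822 212.73210689]]
flasktop [[289.95532463 272.90861314]]
```

View pics/w1.png

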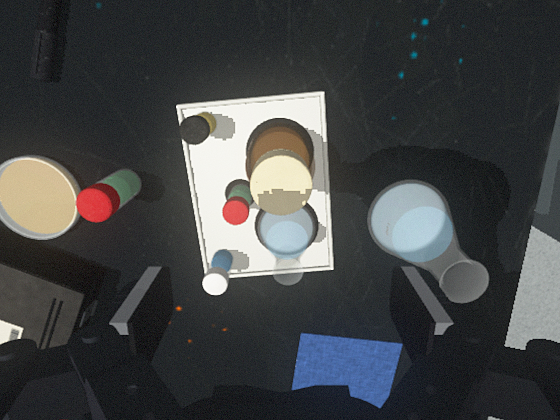

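The cap top is centred at about (281,183) against a predicted (281,187), so it agrees within about 3 mm. The jaws at columns 137 and 425 straddle it evenly. The larger decoy flask (410,220) and the tall red decoy (98,202) are clear of the fingers. Descending.

Emit:
send_rows --moves '[{"delta_pos": [0.05, -0.3, -3], "dr": [0, 0, 0], "fingers": 1}, {"delta_pos": [0, 0, -3], "dr": [0, 0, 0], "fingers": 1}, {"delta_pos": [0, 0, -3], "dr": [0, 0, 0], "fingers": 1}, {"delta_pos": [0, 0, -3], "dr": [0, 0, 0], "fingers": 1}, {"delta_pos": [0, 0, -2.6], "dr": [0, 0, 0], "fingers": 1}]'

```text
time: 2.4
ee_pos: [0.5263, -0.0399, 0.1168]
tool_rot: [3.141, 0.0, -1.559]
contact_force: [0.3, 0.0, -0.4]
width: 1.001
```

Emit:
send_rows --moves '[{"delta_pos": [0, 0, 0], "dr": [0, 0, 0], "fingers": 0.4}, {"delta_pos": [0, 0, 0], "dr": [0, 0, 0], "fingers": 0.4}, {"delta_pos": [0, 0, 0], "dr": [0, 0, 0], "fingers": 0.4}, {"delta_pos": [0, 0, 0], "dr": [0, 0, 0], "fingers": 0.4}, {"delta_pos": [0, 0, 0], "dr": [0, 0, 0], "fingers": 0.4}]'

```text
time: 2.9
ee_pos: [0.5283, -0.0402, 0.1204]
tool_rot: [-3.138, -0.0, -1.559]
contact_force: [-0.9, 0.5, 6.2]
width: 0.516
```

Emit:
send_rows --moves '[{"delta_pos": [0, 0, 0], "dr": [0, 0, 0], "fingers": 0.4}, {"delta_pos": [0, 0, 0], "dr": [0, 0, 0], "fingers": 0.4}, {"delta_pos": [0, 0, 0], "dr": [0, 0, 0], "fingers": 0.4}, {"delta_pos": [0, 0, 0], "dr": [0, 0, 0], "fingers": 0.4}, {"delta_pos": [0, 0, 0], "dr": [0, 0, 0], "fingers": 0.4}]'

```text
time: 3.4
ee_pos: [0.5283, -0.0402, 0.1204]
tool_rot: [-3.137, -0.0, -1.559]
contact_force: [-0.7, -0.6, 7.2]
width: 0.518
```

Gripped at a width of 0.517, which is about 44 mm. The upward force is small, from the tips on the shoulder. Lifting.

Emit:
send_rows --moves '[{"delta_pos": [0, 0, 0.5], "dr": [0, 0, 0], "fingers": 0.3}, {"delta_pos": [0, 0, 0.5], "dr": [0, 0, 0], "fingers": 0.3}, {"delta_pos": [0, 0, 1], "dr": [0, 0, 0], "fingers": 0.3}, {"delta_pos": [0, 0, 2], "dr": [0, 0, 0], "fingers": 0.3}, {"delta_pos": [0, 0, 2], "dr": [0, 0, 0], "fingers": 0.3}]'

```text
time: 3.9
ee_pos: [0.5266, -0.0402, 0.1791]
tool_rot: [3.141, -0.0, -1.56]
contact_force: [-0.1, -0.3, -2.7]
width: 0.517
```

```bash
python3 - <<'E'
from h import *
o=get_obs();print(o['time'],o['ee_pos'],o['tool_rot'],o['width'],o['contact_force'])
s=grab_frame("scene")['image']
cv2.imwrite("pics/s2.png",cv2.resize(s[130:290,200:400],None,fx=3.5,fy=3.5))
E
```

```text
3.9 [ 0.52663913 -0.04023854  0.17914909] [ 3.14067259e+00 -1.01260213e-04 -1.55982970e+00] 0.5166598675071349 [-0.07185572 -0.27834736 -2.71570858]
```

View pics/s2.png

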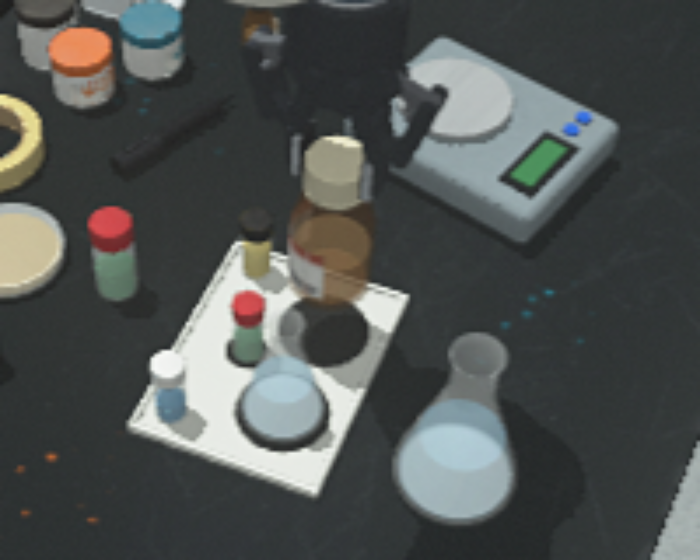

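The bottle hangs straight in the jaws, with its pad empty at (325,330) in the crop. I'll raise it above the flask, then go to the far slot of the mat at (.454,.350).

Emit:
send_rows --moves '[{"delta_pos": [0, 0, 2], "dr": [0, 0, 0], "fingers": 0.3}, {"delta_pos": [0, 0, 3], "dr": [0, 0, 0], "fingers": 0.3}, {"delta_pos": [-0.3, 1.0, 2], "dr": [0, 0, 0], "fingers": 0.3}, {"delta_pos": [-0.5, 2, 0], "dr": [0, 0, 0], "fingers": 0.3}, {"delta_pos": [-0.5, 3, 0], "dr": [0, 0, 0], "fingers": 0.3}]'

```text
time: 4.45
ee_pos: [0.514, 0.0197, 0.2492]
tool_rot: [-3.14, 0.001, -1.562]
contact_force: [1.2, -0.5, -3.3]
width: 0.517
```

Emit:
send_rows --moves '[{"delta_pos": [-0.6, 3, 0], "dr": [0, 0, 0], "fingers": 0.3}, {"delta_pos": [-0.6, 3, 0], "dr": [0, 0, 0], "fingers": 0.3}, {"delta_pos": [-0.6, 3, 0], "dr": [0, 0, 0], "fingers": 0.3}, {"delta_pos": [-0.6, 3, 0], "dr": [0, 0, 0], "fingers": 0.3}, {"delta_pos": [-0.6, 3, 0], "dr": [0, 0, 0], "fingers": 0.3}]'

```text
time: 4.95
ee_pos: [0.4834, 0.171, 0.2485]
tool_rot: [3.142, 0.0, -1.56]
contact_force: [0.9, 0.7, -1.7]
width: 0.512
```

Emit:
send_rows --moves '[{"delta_pos": [-0.6, 3, 0], "dr": [0, 0, 0], "fingers": 0.3}, {"delta_pos": [-0.6, 3, 0], "dr": [0, 0, 0], "fingers": 0.3}, {"delta_pos": [-0.6, 3, 0], "dr": [0, 0, 0], "fingers": 0.3}, {"delta_pos": [-0.6, 3, 0], "dr": [0, 0, 0], "fingers": 0.3}, {"delta_pos": [-0.4, 2, 0], "dr": [0, 0, 0], "fingers": 0.3}]'

```text
time: 5.45
ee_pos: [0.4552, 0.3115, 0.2482]
tool_rot: [3.141, 0.0, -1.559]
contact_force: [0.6, -0.3, -2.1]
width: 0.522
```

Emit:
send_rows --moves '[{"delta_pos": [-0.2, 2, 0], "dr": [0, 0, 0], "fingers": 0.3}, {"delta_pos": [0, 1, 0], "dr": [0, 0, 0], "fingers": 0.3}, {"delta_pos": [0, 0, -1], "dr": [0, 0, 0], "fingers": 0.3}, {"delta_pos": [0, 0, -2], "dr": [0, 0, 0], "fingers": 0.3}, {"delta_pos": [0, 0, 0], "dr": [0, 0, 0], "fingers": 0.3}]'

```text
time: 5.95
ee_pos: [0.4527, 0.3379, 0.2149]
tool_rot: [3.136, -0.004, -1.561]
contact_force: [-0.3, -0.9, -3.4]
width: 0.516
```

Emit:
send_rows --moves '[{"delta_pos": [0.1, 1, -1], "dr": [0, 0, 0], "fingers": 0.3}, {"delta_pos": [0, 0, -3], "dr": [0, 0, 0], "fingers": 0.3}, {"delta_pos": [0, 0, -3], "dr": [0, 0, 0], "fingers": 0.3}, {"delta_pos": [0, 0, -2], "dr": [0, 0, 0], "fingers": 0.3}, {"delta_pos": [0, 0, -0.2], "dr": [0, 0, 0], "fingers": 0.3}]'

```text
time: 6.45
ee_pos: [0.454, 0.3487, 0.1235]
tool_rot: [3.138, -0.004, -1.561]
contact_force: [-0.0, -0.1, -1.8]
width: 0.514
```

```bash
python3 - <<'E'
from h import *
o=get_obs();print(o['time'],o['ee_pos'],o['tool_rot'],o['width'],o['contact_force'])
s=grab_frame("scene")['image']
cv2.imwrite("pics/s3.png",cv2.resize(s[230:420,140:340],None,fx=3,fy=3))
E
```

```text
6.45 [0.45396577 0.34866779 0.12354728] [ 3.13787425 -0.00360501 -1.56055245] 0.5140326260570208 [-0.00328928 -0.07040005 -1.81473022]
```

View pics/s3.png

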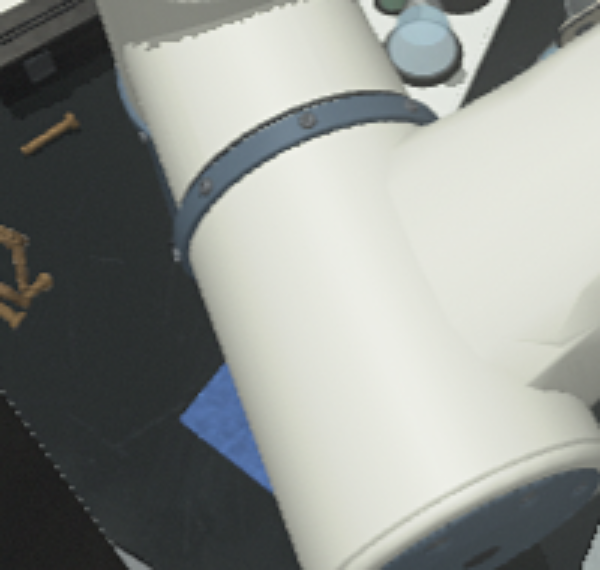

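The arm blocks the scene view, so I'll lower by force feel.

Emit:
send_rows --moves '[{"delta_pos": [0, 0, -0.2], "dr": [0, 0, 0], "fingers": 0.3}, {"delta_pos": [0, 0, -0.2], "dr": [0, 0, 0], "fingers": 0.3}, {"delta_pos": [0, 0, -0.1], "dr": [0, 0, 0], "fingers": 0.3}, {"delta_pos": [0, 0, 0], "dr": [0, 0, 0], "fingers": 0.3}]'

```text
time: 6.9
ee_pos: [0.4551, 0.35, 0.1218]
tool_rot: [-3.141, 0.001, -1.56]
contact_force: [0.0, -0.2, -1.9]
width: 0.52
```

Emit:
send_rows --moves '[{"delta_pos": [0, 0, -0.2], "dr": [0, 0, 0], "fingers": 0.3}, {"delta_pos": [0, 0, -0.2], "dr": [0, 0, 0], "fingers": 0.3}, {"delta_pos": [0, 0, 0], "dr": [0, 0, 0], "fingers": 0.3}]'

```text
time: 7.2
ee_pos: [0.4548, 0.3496, 0.1169]
tool_rot: [3.141, -0.0, -1.56]
contact_force: [0.4, -0.7, -2.2]
width: 0.519
```

Emit:
send_rows --moves '[{"delta_pos": [0, 0, -0.1], "dr": [0, 0, 0], "fingers": 0.3}, {"delta_pos": [0, 0, 0], "dr": [0, 0, 0], "fingers": 0.3}]'

```text
time: 7.4
ee_pos: [0.4551, 0.3498, 0.1166]
tool_rot: [-3.141, 0.0, -1.56]
contact_force: [-1.0, -0.1, 0.3]
width: 0.519
```

Emit:
send_rows --moves '[{"delta_pos": [0, 0, -0.1], "dr": [0, 0, 0], "fingers": 0.3}, {"delta_pos": [0, 0, 0], "dr": [0, 0, 0], "fingers": 0.3}]'

```text
time: 7.6
ee_pos: [0.4552, 0.35, 0.1165]
tool_rot: [-3.141, 0.001, -1.559]
contact_force: [-2.7, -1.4, 6.1]
width: 0.516
```

Emit:
send_rows --moves '[{"delta_pos": [0, 0, 0], "dr": [0, 0, 0], "fingers": 0.6}, {"delta_pos": [0, 0, 0], "dr": [0, 0, 0], "fingers": 0.8}, {"delta_pos": [0, 0, 0], "dr": [0, 0, 0], "fingers": 1}, {"delta_pos": [0, 0, 0], "dr": [0, 0, 0], "fingers": 1}, {"delta_pos": [0, 0, 0], "dr": [0, 0, 0], "fingers": 1}]'

```text
time: 8.1
ee_pos: [0.455, 0.3498, 0.1152]
tool_rot: [3.142, -0.0, -1.56]
contact_force: [0.4, -0.1, 0.6]
width: 1.002
```

Emit:
send_rows --moves '[{"delta_pos": [0, 0, 2], "dr": [0, 0, 0], "fingers": 1}, {"delta_pos": [0, 0, 3], "dr": [0, 0, 0], "fingers": 1}, {"delta_pos": [0, 0, 4], "dr": [0, 0, 0], "fingers": 1}, {"delta_pos": [0, 0, 3.5], "dr": [0, 0, 0], "fingers": 1}, {"delta_pos": [0, -3, 0], "dr": [0, 0, 0], "fingers": 1}]'

```text
time: 8.6
ee_pos: [0.4571, 0.3228, 0.2453]
tool_rot: [-3.134, 0.006, -1.557]
contact_force: [1.4, -0.5, -0.0]
width: 1.003
```

Emit:
send_rows --moves '[{"delta_pos": [1.0, -4.5, 0], "dr": [0, 0, 0], "fingers": 1}, {"delta_pos": [1.0, -4.5, 0], "dr": [0, 0, 0], "fingers": 1}, {"delta_pos": [1.0, -4.5, 0], "dr": [0, 0, 0], "fingers": 1}, {"delta_pos": [1.0, -4.5, 0], "dr": [0, 0, 0], "fingers": 1}, {"delta_pos": [1.0, -4.5, 0], "dr": [0, 0, 0], "fingers": 1}]'

```text
time: 9.1
ee_pos: [0.505, 0.093, 0.2405]
tool_rot: [-3.141, 0.0, -1.559]
contact_force: [1.2, 0.4, -0.3]
width: 1.001
```

Emit:
send_rows --moves '[{"delta_pos": [0.8, -3, 0], "dr": [0, 0, 0], "fingers": 1}, {"delta_pos": [0.7, -2.1, 0], "dr": [0, 0, 0], "fingers": 1}, {"delta_pos": [0, 0, 0], "dr": [0, 0, 0], "fingers": 1}]'

```text
time: 9.4
ee_pos: [0.5204, 0.0414, 0.2402]
tool_rot: [3.142, -0.001, -1.563]
contact_force: [0.4, -1.0, -0.0]
width: 1.0
```

```bash
python3 - <<'E'
from h import *
o=get_obs();print(o['time'],o['ee_pos'],o['tool_rot'],o['joints'])
f=grab_frame("wrist");cv2.imwrite("pics/w2.png",f['image']);print(f['eye'],f['orientation'])
for n,P in dict(red=(.571,.005,.066),flasktop=(.520,.043,.111),foot=(.52,.043,.006)).items(): print(n,proj(f,P))
t=grab_frame("top")['image'];cv2.imwrite("pics/t2.png",t)
E
```

```text
9.4 [0.52037974 0.04143234 0.2402081 ] [ 3.14152113e+00 -5.54994451e-04 -1.56308763e+00] [ 3.80062328e-01  1.99320689e-01  3.80472122e-02  4.97374591e-04
 -1.40979140e+00 -3.72433449e-01]
[ 0.52181485 -0.03656078  0.37467767] [ 2.83236422e+00  2.17627358e-04 -3.13495073e+00]
red [[220.12124322 129.9104213 ]]
flasktop [[282.73011015 191.07310987]]
foot [[282.26268166 160.58863506]]
```

View pics/w2.png

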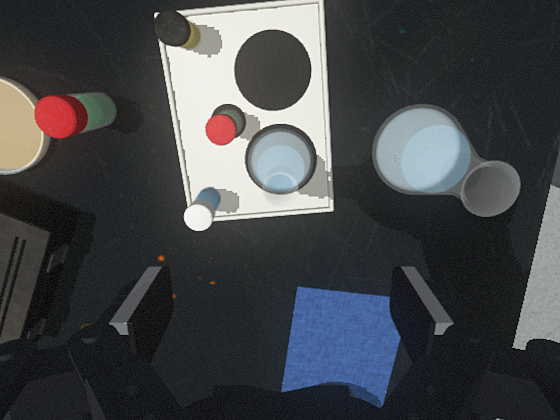

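View pics/t2.png

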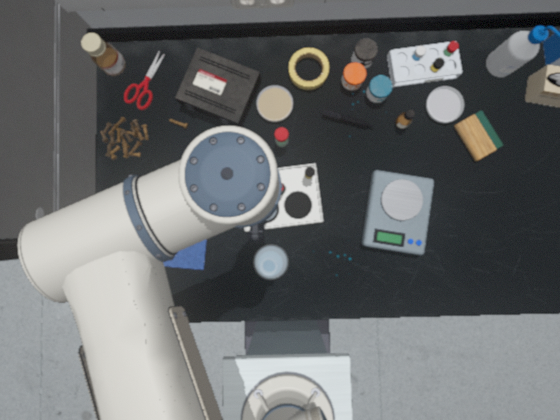

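Wrist view: the flask is centred at about (281,160), between jaws at columns 137 and 420. The bottle pad at (273,70) is empty and the red vial is at (222,128). The decoys stand outside the finger path. Descending on the flask neck.

Emit:
send_rows --moves '[{"delta_pos": [0, 0.05, -3], "dr": [0, 0, 0], "fingers": 1}, {"delta_pos": [0, 0, -3], "dr": [0, 0, 0], "fingers": 1}, {"delta_pos": [0, 0, -3], "dr": [0, 0, 0], "fingers": 0.8}, {"delta_pos": [0, 0, -3], "dr": [0, 0, 0], "fingers": 0.8}, {"delta_pos": [0, 0, 0], "dr": [0, 0, 0], "fingers": 0.8}]'

```text
time: 10.0
ee_pos: [0.5169, 0.0447, 0.1164]
tool_rot: [3.133, -0.002, -1.559]
contact_force: [-0.3, -0.4, 0.6]
width: 0.8
```

Emit:
send_rows --moves '[{"delta_pos": [0, 0, -1.5], "dr": [0, 0, 0], "fingers": 0.8}, {"delta_pos": [0, 0, -1.5], "dr": [0, 0, 0], "fingers": 0.7}, {"delta_pos": [0, 0, 0], "dr": [0, 0, 0], "fingers": 0.6}, {"delta_pos": [0, 0, 0], "dr": [0, 0, 0], "fingers": 0.5}]'

```text
time: 10.4
ee_pos: [0.5207, 0.0449, 0.0918]
tool_rot: [-3.14, -0.0, -1.559]
contact_force: [-0.6, -0.1, -0.2]
width: 0.504
```

Emit:
send_rows --moves '[{"delta_pos": [0, 0, 0], "dr": [0, 0, 0], "fingers": 0.4}, {"delta_pos": [0, 0, 0], "dr": [0, 0, 0], "fingers": 0.3}, {"delta_pos": [0, 0, 0], "dr": [0, 0, 0], "fingers": 0.15}, {"delta_pos": [0, 0, 0], "dr": [0, 0, 0], "fingers": 0.1}, {"delta_pos": [0, 0, 0], "dr": [0, 0, 0], "fingers": 0.1}]' --grip_force 30

```text
time: 10.9
ee_pos: [0.5211, 0.0446, 0.0918]
tool_rot: [-3.139, 0.001, -1.559]
contact_force: [0.2, 1.7, 7.2]
width: 0.295
```

Emit:
send_rows --moves '[{"delta_pos": [0, 0, 0.5], "dr": [0, 0, 0], "fingers": 0.1}, {"delta_pos": [0, 0, 1], "dr": [0, 0, 0], "fingers": 0.1}, {"delta_pos": [0, 0, 2.5], "dr": [0, 0, 0], "fingers": 0.1}, {"delta_pos": [0, 0, 3], "dr": [0, 0, 0], "fingers": 0.1}, {"delta_pos": [0, 0, 3], "dr": [0, 0, 0], "fingers": 0.1}]'

```text
time: 11.4
ee_pos: [0.5194, 0.044, 0.1916]
tool_rot: [3.141, -0.0, -1.56]
contact_force: [0.9, 1.2, -1.8]
width: 0.296
```

```bash
python3 - <<'E'
from h import *
f=grab_frame("wrist");cv2.imwrite("pics/w3.png",f['image'])
s=grab_frame("scene")['image'];cv2.imwrite("pics/s4.png",cv2.resize(s[130:330,180:400],None,fx=2.7,fy=2.7))
E
```

```text
(no output)
```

View pics/w3.png

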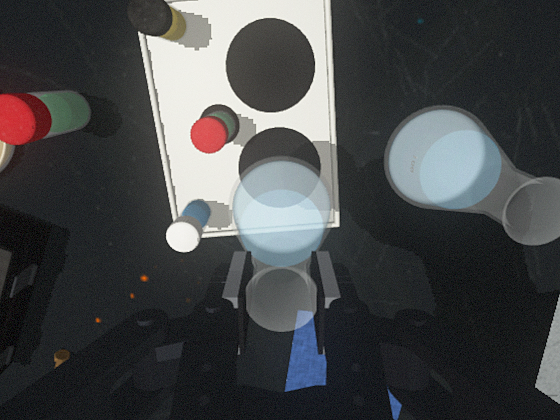

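View pics/s4.png

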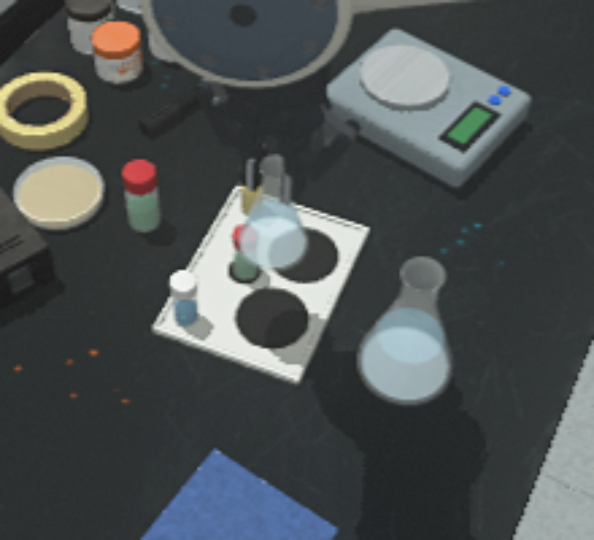

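The small flask is lifted upright, both large pads are empty and the red vial still stands. On to the mat's near slot.

Emit:
send_rows --moves '[{"delta_pos": [-0.7, 2, 0], "dr": [0, 0, 0], "fingers": 0.1}, {"delta_pos": [-1.1, 3, 0], "dr": [0, 0, 0], "fingers": 0.1}, {"delta_pos": [-1.1, 3, 0], "dr": [0, 0, 0], "fingers": 0.1}, {"delta_pos": [-1.1, 3, 0], "dr": [0, 0, 0], "fingers": 0.1}, {"delta_pos": [-1.1, 3, 0], "dr": [0, 0, 0], "fingers": 0.1}]'

```text
time: 12.0
ee_pos: [0.4679, 0.1851, 0.19]
tool_rot: [3.141, -0.0, -1.56]
contact_force: [0.6, -0.7, -1.6]
width: 0.293
```

Emit:
send_rows --moves '[{"delta_pos": [-1.1, 3, 0], "dr": [0, 0, 0], "fingers": 0.1}, {"delta_pos": [-1.0, 2.2, 0], "dr": [0, 0, 0], "fingers": 0.1}, {"delta_pos": [-0.6, 1.3, 0], "dr": [0, 0, 0], "fingers": 0.1}, {"delta_pos": [0, 0, 0], "dr": [0, 0, 0], "fingers": 0.1}, {"delta_pos": [0, 0, 0], "dr": [0, 0, 0], "fingers": 0.1}]'

```text
time: 12.5
ee_pos: [0.4419, 0.2489, 0.1901]
tool_rot: [3.141, -0.001, -1.559]
contact_force: [0.1, -0.4, -1.7]
width: 0.289
```

```bash
python3 - <<'E'
from h import *
f=grab_frame("wrist");cv2.imwrite("pics/w4.png",f['image']);print(get_obs()['ee_pos'])
print(proj(f,[(.442,.251,.002),(.454,.350,.132),(.454,.35,.002)]))
E
```

```text
[0.44208364 0.24857872 0.19016249]
[[281.78821735 172.37450757]
 [261.54435263 374.6262973 ]
 [268.14563205 272.64160552]]
```

View pics/w4.png

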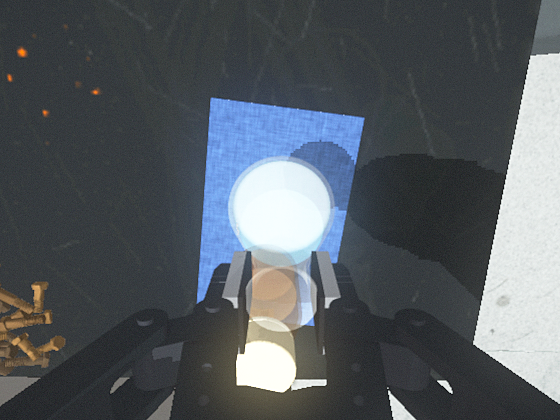

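The bottle stands upright on the mat, with its cap at (267,360). The flask hangs above the near half of the mat at (281,205). Lowering.

Emit:
send_rows --moves '[{"delta_pos": [0, 0.2, -2], "dr": [0, 0, 0], "fingers": 0.1}, {"delta_pos": [0, 0, -3], "dr": [0, 0, 0], "fingers": 0.1}, {"delta_pos": [0, 0, -3], "dr": [0, 0, 0], "fingers": 0.1}, {"delta_pos": [0, 0, -1.5], "dr": [0, 0, 0], "fingers": 0.1}, {"delta_pos": [0, 0, 0], "dr": [0, 0, 0], "fingers": 0.1}]'

```text
time: 13.05
ee_pos: [0.441, 0.2491, 0.093]
tool_rot: [3.137, -0.004, -1.562]
contact_force: [-0.6, 0.3, -2.0]
width: 0.286
```

Emit:
send_rows --moves '[{"delta_pos": [0, 0, -0.3], "dr": [0, 0, 0], "fingers": 0.1}, {"delta_pos": [0, 0, -0.2], "dr": [0, 0, 0], "fingers": 0.1}, {"delta_pos": [0, 0, 0], "dr": [0, 0, 0], "fingers": 0.1}]'

```text
time: 13.35
ee_pos: [0.4424, 0.2515, 0.091]
tool_rot: [-3.14, 0.001, -1.56]
contact_force: [0.6, -0.8, -1.2]
width: 0.295
```

Emit:
send_rows --moves '[{"delta_pos": [0, 0, -0.15], "dr": [0, 0, 0], "fingers": 0.1}, {"delta_pos": [0, 0, 0], "dr": [0, 0, 0], "fingers": 0.1}]'

```text
time: 13.55
ee_pos: [0.442, 0.2514, 0.089]
tool_rot: [-3.141, 0.0, -1.56]
contact_force: [0.1, -0.5, -1.4]
width: 0.293
```

Emit:
send_rows --moves '[{"delta_pos": [0, 0, -0.15], "dr": [0, 0, 0], "fingers": 0.1}, {"delta_pos": [0, 0, 0], "dr": [0, 0, 0], "fingers": 0.1}]'

```text
time: 13.75
ee_pos: [0.4423, 0.2515, 0.0878]
tool_rot: [-3.141, 0.0, -1.559]
contact_force: [-1.1, -1.1, 2.8]
width: 0.29
```

Emit:
send_rows --moves '[{"delta_pos": [0, 0, -0.1], "dr": [0, 0, 0], "fingers": 0.1}, {"delta_pos": [0, 0, 0], "dr": [0, 0, 0], "fingers": 0.1}]'

```text
time: 13.95
ee_pos: [0.4424, 0.2515, 0.0878]
tool_rot: [-3.14, 0.001, -1.559]
contact_force: [-3.4, -1.4, 9.7]
width: 0.288
```

Touchdown. I'll release and back off.

Emit:
send_rows --moves '[{"delta_pos": [0, 0, 0], "dr": [0, 0, 0], "fingers": 0.35}, {"delta_pos": [0, 0, 0], "dr": [0, 0, 0], "fingers": 0.5}, {"delta_pos": [0, 0, 0], "dr": [0, 0, 0], "fingers": 0.7}, {"delta_pos": [0, 0, 0], "dr": [0, 0, 0], "fingers": 0.8}, {"delta_pos": [0, 0, 0], "dr": [0, 0, 0], "fingers": 0.8}]'

```text
time: 14.45
ee_pos: [0.4419, 0.2513, 0.0861]
tool_rot: [3.141, -0.0, -1.56]
contact_force: [0.4, 0.8, 0.5]
width: 0.8
```

Emit:
send_rows --moves '[{"delta_pos": [0, 0, 2], "dr": [0, 0, 0], "fingers": 0.8}, {"delta_pos": [0, 0, 3], "dr": [0, 0, 0], "fingers": 0.8}, {"delta_pos": [0, 0, 4], "dr": [0, 0, 0], "fingers": 0.8}, {"delta_pos": [0, 0, 4], "dr": [0, 0, 0], "fingers": 0.8}, {"delta_pos": [1.5, -4, 0], "dr": [0, 0, 0], "fingers": 0.8}]'

```text
time: 14.95
ee_pos: [0.4593, 0.2149, 0.2221]
tool_rot: [-3.132, 0.006, -1.555]
contact_force: [0.9, -1.0, -1.1]
width: 0.803
```

Emit:
send_rows --moves '[{"delta_pos": [2.2, -4, 0], "dr": [0, 0, 0], "fingers": 0.8}, {"delta_pos": [2.2, -4, 0], "dr": [0, 0, 0], "fingers": 0.8}, {"delta_pos": [2.2, -4, 0], "dr": [0, 0, 0], "fingers": 0.8}, {"delta_pos": [2.2, -4, 0], "dr": [0, 0, 0], "fingers": 0.8}, {"delta_pos": [2.2, -4, 0], "dr": [0, 0, 0], "fingers": 0.8}]'

```text
time: 15.45
ee_pos: [0.5676, 0.0095, 0.2163]
tool_rot: [-3.142, 0.0, -1.56]
contact_force: [1.3, 0.8, 0.1]
width: 0.806
```

Emit:
send_rows --moves '[{"delta_pos": [0.2, -0.7, 0], "dr": [0, 0, 0], "fingers": 0.8}, {"delta_pos": [0, 0, 0], "dr": [0, 0, 0], "fingers": 0.8}, {"delta_pos": [0, 0, 0], "dr": [0, 0, 0], "fingers": 0.8}]'

```text
time: 15.75
ee_pos: [0.5687, 0.0049, 0.2162]
tool_rot: [3.141, 0.0, -1.56]
contact_force: [0.1, 0.2, -0.6]
width: 0.799
```

```bash
python3 - <<'E'
from meas import *
f=grab_frame("wrist");cv2.imwrite("pics/w5.png",f['image']);o=get_obs();print(o['ee_pos'],o['tool_rot'])
print(proj(f,[(.57,.005,.066),(.57,.005,.006)]))
blob(f['image'],(165,120,80),(180,255,255),(150,60,300,260),.066,f,"red cap(wrist)")
s=grab_frame("scene");cv2.imwrite("pics/s5.png",s['image'])
E
```

```text
[0.56859326 0.00527989 0.21636027] [-3.14158864e+00  2.97891304e-04 -1.55877126e+00]
[[280.39531285 181.4175478 ]
 [280.47527441 164.35563267]]
red cap(wrist) px 278.8 179.3 r 16.4 world [0.5712 0.0033 0.066 ]
```

View pics/w5.png

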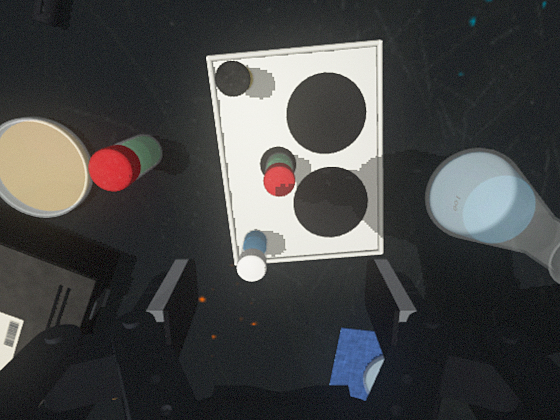

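View pics/s5.png

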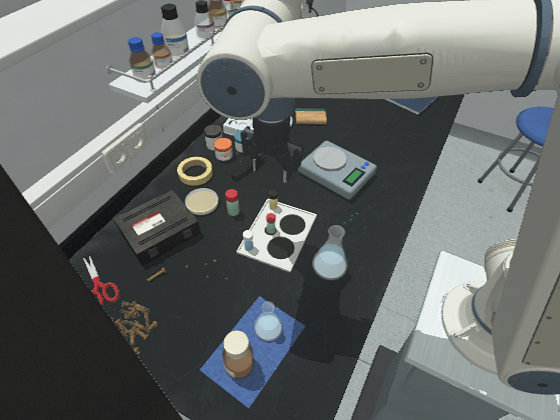

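Bottle (237,355) and flask (267,323) both stand on the blue mat. The red vial is at (279,179) in the wrist view, about (.571,.004), and is free all round. Descending on it.

Emit:
send_rows --moves '[{"delta_pos": [0.2, -0.1, -4], "dr": [0, 0, 0], "fingers": 0.8}, {"delta_pos": [0, 0, -4], "dr": [0, 0, 0], "fingers": 0.7}, {"delta_pos": [0, 0, -4], "dr": [0, 0, 0], "fingers": 0.7}, {"delta_pos": [0, 0, -3], "dr": [0, 0, 0], "fingers": 0.7}, {"delta_pos": [0, 0, 0], "dr": [0, 0, 0], "fingers": 0.7}]'

```text
time: 16.35
ee_pos: [0.5674, 0.004, 0.0623]
tool_rot: [3.133, -0.001, -1.559]
contact_force: [-0.4, -1.2, -0.2]
width: 0.697
```

Emit:
send_rows --moves '[{"delta_pos": [0, 0, -2], "dr": [0, 0, 0], "fingers": 0.7}, {"delta_pos": [0, 0, -1.3], "dr": [0, 0, 0], "fingers": 0.7}, {"delta_pos": [0, 0, 0], "dr": [0, 0, 0], "fingers": 0.6}, {"delta_pos": [0, 0, 0], "dr": [0, 0, 0], "fingers": 0.5}, {"delta_pos": [0, 0, 0], "dr": [0, 0, 0], "fingers": 0.45}]' --grip_force 25

```text
time: 16.85
ee_pos: [0.5719, 0.0035, 0.0347]
tool_rot: [-3.139, 0.0, -1.559]
contact_force: [-0.2, 0.2, 0.9]
width: 0.45
```

Emit:
send_rows --moves '[{"delta_pos": [0, 0, 0], "dr": [0, 0, 0], "fingers": 0.38}, {"delta_pos": [0, 0, 0], "dr": [0, 0, 0], "fingers": 0.33}, {"delta_pos": [0, 0, 0], "dr": [0, 0, 0], "fingers": 0.28}, {"delta_pos": [0, 0, 0], "dr": [0, 0, 0], "fingers": 0.1}, {"delta_pos": [0, 0, 0], "dr": [0, 0, 0], "fingers": 0.1}]'

```text
time: 17.35
ee_pos: [0.5711, 0.0033, 0.0338]
tool_rot: [-3.141, -0.0, -1.56]
contact_force: [-2.3, 1.2, 5.7]
width: 0.29
```

Emit:
send_rows --moves '[{"delta_pos": [0, 0, 0.5], "dr": [0, 0, 0], "fingers": 0.1}, {"delta_pos": [0, 0, 1.5], "dr": [0, 0, 0], "fingers": 0.1}, {"delta_pos": [0, 0, 3], "dr": [0, 0, 0], "fingers": 0.1}, {"delta_pos": [0, 0, 3], "dr": [0, 0, 0], "fingers": 0.1}, {"delta_pos": [0, 0, 3], "dr": [0, 0, 0], "fingers": 0.1}]'

```text
time: 17.85
ee_pos: [0.5707, 0.0032, 0.1443]
tool_rot: [3.141, -0.0, -1.56]
contact_force: [0.2, -1.3, 0.1]
width: 0.291
```

Emit:
send_rows --moves '[{"delta_pos": [-0.4, -3, 1], "dr": [0, 0, 0], "fingers": 0.1}, {"delta_pos": [-0.4, -3, 0], "dr": [0, 0, 0], "fingers": 0.1}, {"delta_pos": [-0.4, -3, 0], "dr": [0, 0, 0], "fingers": 0.1}, {"delta_pos": [-0.4, -3, 0], "dr": [0, 0, 0], "fingers": 0.1}, {"delta_pos": [-0.4, -3, 0], "dr": [0, 0, 0], "fingers": 0.1}]'

```text
time: 18.35
ee_pos: [0.5506, -0.1478, 0.1532]
tool_rot: [3.141, 0.0, -1.56]
contact_force: [0.6, 0.6, -0.7]
width: 0.293
```

Emit:
send_rows --moves '[{"delta_pos": [-0.4, -3, 0], "dr": [0, 0, 0], "fingers": 0.1}, {"delta_pos": [-0.4, -3, 0], "dr": [0, 0, 0], "fingers": 0.1}, {"delta_pos": [-0.4, -2, 0], "dr": [0, 0, 0], "fingers": 0.1}, {"delta_pos": [-0.4, -1, 0], "dr": [0, 0, 0], "fingers": 0.1}, {"delta_pos": [0, 0, 0], "dr": [0, 0, 0], "fingers": 0.1}]'

```text
time: 18.85
ee_pos: [0.5344, -0.2375, 0.1531]
tool_rot: [3.141, 0.0, -1.562]
contact_force: [0.5, 0.4, -0.0]
width: 0.293
```

```bash
python3 - <<'E'
from meas import *
f=grab_frame("wrist");cv2.imwrite("pics/w6.png",f['image']);o=get_obs();print(o['ee_pos'],o['tool_rot'],o['joints'])
print(proj(f,[(.5315,-.2937,.052)]))
E
```

```text
[ 0.53473609 -0.23668609  0.15312494] [ 3.14136566e+00  3.68466676e-04 -1.56073696e+00] [-1.49706475e-01  3.61849858e-01  3.70423777e-02 -3.45706753e-04
 -1.24627159e+00  1.59876165e-01]
[[287.89297984 114.02178371]]
```

View pics/w6.png

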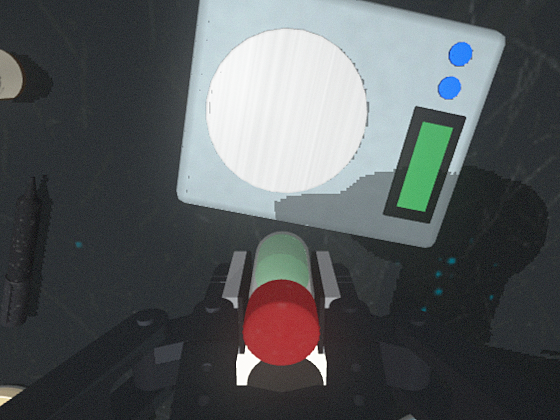

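The vial is held upright. The pan is centred at (287,110), matching the prediction within 4 px. Moving over it and lowering.

Emit:
send_rows --moves '[{"delta_pos": [-0.1, -2, 0], "dr": [0, 0, 0], "fingers": 0.1}, {"delta_pos": [-0.1, -2, 0], "dr": [0, 0, 0], "fingers": 0.1}, {"delta_pos": [-0.1, -1.8, 0], "dr": [0, 0, 0], "fingers": 0.1}, {"delta_pos": [0, 0, -2], "dr": [0, 0, 0], "fingers": 0.1}, {"delta_pos": [0, 0, -2], "dr": [0, 0, 0], "fingers": 0.1}]'

```text
time: 19.4
ee_pos: [0.5328, -0.2941, 0.1133]
tool_rot: [-3.14, -0.0, -1.559]
contact_force: [1.1, -0.3, -0.6]
width: 0.292
```

Emit:
send_rows --moves '[{"delta_pos": [0, 0, -1.5], "dr": [0, 0, 0], "fingers": 0.1}, {"delta_pos": [0, 0, -1], "dr": [0, 0, 0], "fingers": 0.1}, {"delta_pos": [0, 0, 0], "dr": [0, 0, 0], "fingers": 0.1}, {"delta_pos": [0, 0, 0], "dr": [0, 0, 0], "fingers": 0.1}]'

```text
time: 19.8
ee_pos: [0.5325, -0.2944, 0.0889]
tool_rot: [-3.141, -0.001, -1.559]
contact_force: [0.3, 1.4, -0.1]
width: 0.29
```

```bash
python3 - <<'E'
from meas import *
f=grab_frame("top");cv2.imwrite("pics/t6.png",cv2.resize(f['image'][150:270,320:470],None,fx=4,fy=4));s=grab_frame("scene");cv2.imwrite("pics/s6.png",cv2.resize(s['image'][100:220,260:420],None,fx=4,fy=4))
E
```

```text
(no output)
```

View pics/s6.png

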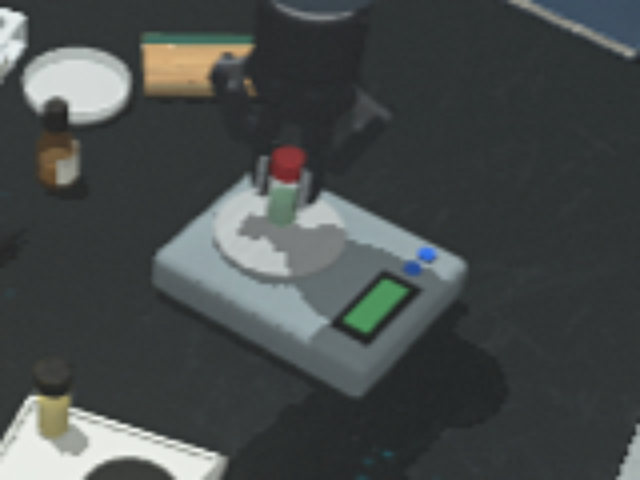

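Emit:
send_rows --moves '[{"delta_pos": [-0.1, 0, -0.3], "dr": [0, 0, 0], "fingers": 0.1}, {"delta_pos": [0, 0, -0.3], "dr": [0, 0, 0], "fingers": 0.1}, {"delta_pos": [0, 0, 0], "dr": [0, 0, 0], "fingers": 0.1}]'

```text
time: 20.2
ee_pos: [0.5306, -0.2946, 0.0819]
tool_rot: [3.141, 0.0, -1.56]
contact_force: [-0.2, 0.6, 1.0]
width: 0.293
```

Emit:
send_rows --moves '[{"delta_pos": [0, 0, -0.15], "dr": [0, 0, 0], "fingers": 0.1}, {"delta_pos": [0, 0, 0], "dr": [0, 0, 0], "fingers": 0.1}]'

```text
time: 20.4
ee_pos: [0.5309, -0.2947, 0.0806]
tool_rot: [3.141, 0.0, -1.56]
contact_force: [-0.1, -0.3, 0.3]
width: 0.293
```

Emit:
send_rows --moves '[{"delta_pos": [0, 0, -0.1], "dr": [0, 0, 0], "fingers": 0.1}, {"delta_pos": [0, 0, 0], "dr": [0, 0, 0], "fingers": 0.1}]'

```text
time: 20.6
ee_pos: [0.5311, -0.2948, 0.0799]
tool_rot: [-3.141, -0.0, -1.56]
contact_force: [0.3, -1.2, -0.2]
width: 0.288
```

Emit:
send_rows --moves '[{"delta_pos": [0, 0, -0.1], "dr": [0, 0, 0], "fingers": 0.1}, {"delta_pos": [0, 0, 0], "dr": [0, 0, 0], "fingers": 0.1}]'

```text
time: 20.8
ee_pos: [0.5311, -0.2949, 0.0798]
tool_rot: [-3.141, -0.001, -1.56]
contact_force: [-1.1, 0.8, 5.2]
width: 0.291
```

Emit:
send_rows --moves '[{"delta_pos": [0, 0, -0.1], "dr": [0, 0, 0], "fingers": 0.1}, {"delta_pos": [0, 0, 0], "dr": [0, 0, 0], "fingers": 0.1}]'

```text
time: 21.0
ee_pos: [0.5311, -0.295, 0.0797]
tool_rot: [-3.141, -0.001, -1.559]
contact_force: [-4.4, 2.5, 10.5]
width: 0.291
```

Seated. Releasing gently.

Emit:
send_rows --moves '[{"delta_pos": [0, 0, 0.1], "dr": [0, 0, 0], "fingers": 0.3}, {"delta_pos": [0, 0, 0], "dr": [0, 0, 0], "fingers": 0.35}, {"delta_pos": [0, 0, 0], "dr": [0, 0, 0], "fingers": 0.45}, {"delta_pos": [0, 0, 0], "dr": [0, 0, 0], "fingers": 0.6}, {"delta_pos": [0, 0, 0], "dr": [0, 0, 0], "fingers": 0.7}]'

```text
time: 21.5
ee_pos: [0.5309, -0.2947, 0.0784]
tool_rot: [3.141, 0.0, -1.56]
contact_force: [-0.4, -0.1, -0.2]
width: 0.701
```

Emit:
send_rows --moves '[{"delta_pos": [0, 0, 1], "dr": [0, 0, 0], "fingers": 0.8}, {"delta_pos": [0, 0, 3], "dr": [0, 0, 0], "fingers": 0.8}, {"delta_pos": [0, 0, 4], "dr": [0, 0, 0], "fingers": 0.8}, {"delta_pos": [0, 0, 4], "dr": [0, 0, 0], "fingers": 0.8}, {"delta_pos": [0, 3, 2], "dr": [0, 0, 0], "fingers": 0.8}]'

```text
time: 22.0
ee_pos: [0.5319, -0.2673, 0.2234]
tool_rot: [-3.136, -0.004, -1.563]
contact_force: [1.5, -0.1, -0.9]
width: 0.8
```

Emit:
send_rows --moves '[{"delta_pos": [-0.6, 4, 0], "dr": [0, 0, 0], "fingers": 0.8}, {"delta_pos": [-0.7, 4.5, 0], "dr": [0, 0, 0], "fingers": 0.8}, {"delta_pos": [-0.7, 4.5, 0], "dr": [0, 0, 0], "fingers": 0.8}, {"delta_pos": [-0.7, 4.5, 0], "dr": [0, 0, 0], "fingers": 0.8}, {"delta_pos": [-0.7, 4.5, 0], "dr": [0, 0, 0], "fingers": 0.8}]'

```text
time: 22.5
ee_pos: [0.4965, -0.0432, 0.2198]
tool_rot: [-3.14, 0.0, -1.56]
contact_force: [0.7, 1.7, 0.1]
width: 0.799
```

Emit:
send_rows --moves '[{"delta_pos": [-0.7, 4.5, 0], "dr": [0, 0, 0], "fingers": 0.8}, {"delta_pos": [-0.7, 4.5, 0], "dr": [0, 0, 0], "fingers": 0.8}, {"delta_pos": [-0.7, 4.5, 0], "dr": [0, 0, 0], "fingers": 0.8}, {"delta_pos": [-0.7, 4.5, 0], "dr": [0, 0, 0], "fingers": 0.8}, {"delta_pos": [-0.7, 4.5, 0], "dr": [0, 0, 0], "fingers": 0.8}]'

```text
time: 23.0
ee_pos: [0.4614, 0.1821, 0.2199]
tool_rot: [-3.14, 0.001, -1.56]
contact_force: [1.6, 0.1, 0.0]
width: 0.799
```

Emit:
send_rows --moves '[{"delta_pos": [-0.7, 4.5, 0], "dr": [0, 0, 0], "fingers": 0.8}, {"delta_pos": [0, 0, 0], "dr": [0, 0, 0], "fingers": 0.8}, {"delta_pos": [0, 0, 0], "dr": [0, 0, 0], "fingers": 0.8}]'

```text
time: 23.3
ee_pos: [0.4547, 0.2262, 0.2193]
tool_rot: [-3.141, 0.0, -1.558]
contact_force: [-0.0, 0.2, -0.5]
width: 0.794
```

```bash
python3 - <<'E'
from meas import *
f=grab_frame("top");im=f['image'];cv2.imwrite("pics/t7.png",cv2.resize(im[150:270,320:470],None,fx=4,fy=4));s=grab_frame("scene");cv2.imwrite("pics/s7.png",s['image'])
blob(im,(165,120,80),(180,255,255),(375,170,430,228),.112,f,"red on pan")
w=grab_frame("wrist");cv2.imwrite("pics/w7.png",w['image']);print(get_obs()['ee_pos'])
print(proj(w,[(.442,.2515,.107),(.442,.2515,.002)]))
E
```

```text
red on pan px 408.6 198.0 r 5.1 world [ 0.5284 -0.2901  0.112 ]
[0.45518619 0.2244097  0.21922868]
[[300.50044887 232.17352459]
 [295.23944857 189.72009488]]
```

View pics/t7.png

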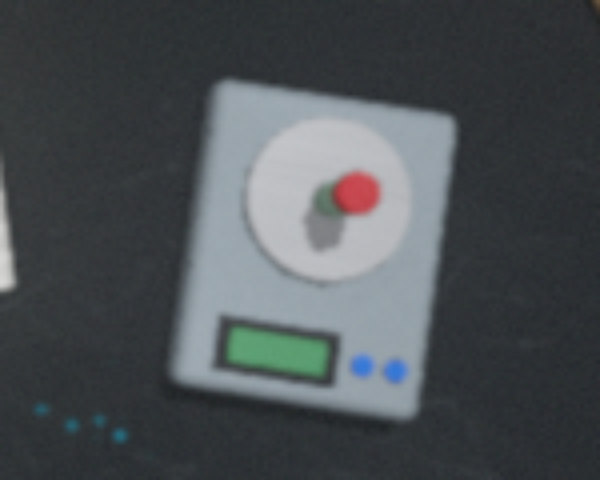

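View pics/w7.png

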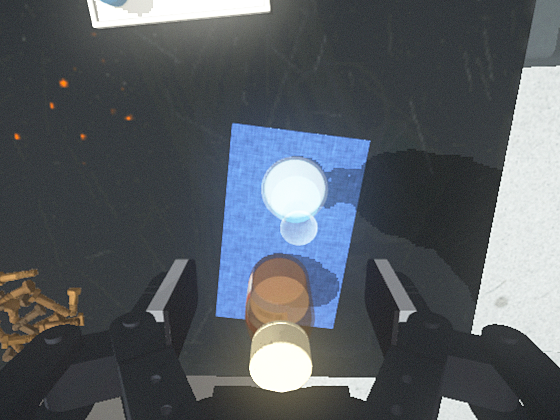

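View pics/s7.png

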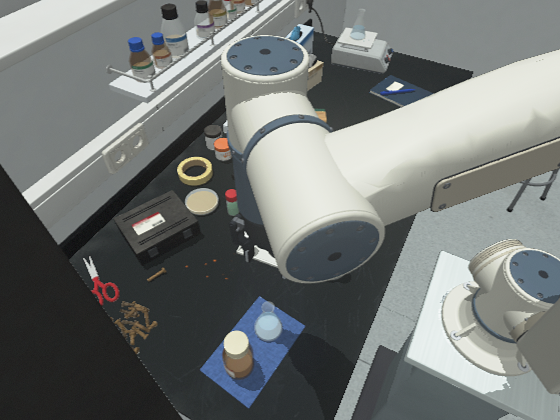

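The red vial stands upright near the pan centre: foot at about (327,200) in the crop, pan centre at about (329,199). The bottle and flask are still on the mat, with the flask at (295,189) in the wrist view as predicted. Going for the flask first.

Emit:
send_rows --moves '[{"delta_pos": [-1.3, 2.6, 0], "dr": [0, 0, 0], "fingers": 0.8}, {"delta_pos": [0, 0, -3], "dr": [0, 0, 0], "fingers": 0.8}, {"delta_pos": [0, 0, -4], "dr": [0, 0, 0], "fingers": 0.8}, {"delta_pos": [0, 0, -3], "dr": [0, 0, 0], "fingers": 0.8}, {"delta_pos": [0, 0, 0], "dr": [0, 0, 0], "fingers": 0.8}]'

```text
time: 23.95
ee_pos: [0.4399, 0.2483, 0.1151]
tool_rot: [3.135, -0.005, -1.562]
contact_force: [-1.0, -0.6, 0.4]
width: 0.799
```

Emit:
send_rows --moves '[{"delta_pos": [0, 0, -1.5], "dr": [0, 0, 0], "fingers": 0.8}, {"delta_pos": [0, 0, -1.5], "dr": [0, 0, 0], "fingers": 0.7}, {"delta_pos": [0, 0, 0], "dr": [0, 0, 0], "fingers": 0.6}, {"delta_pos": [0, 0, 0], "dr": [0, 0, 0], "fingers": 0.5}, {"delta_pos": [0, 0, 0], "dr": [0, 0, 0], "fingers": 0.4}]' --grip_force 30

```text
time: 24.45
ee_pos: [0.443, 0.2517, 0.0905]
tool_rot: [-3.139, 0.002, -1.56]
contact_force: [0.2, -0.1, 1.3]
width: 0.396
```

Emit:
send_rows --moves '[{"delta_pos": [0, 0, 0], "dr": [0, 0, 0], "fingers": 0.35}, {"delta_pos": [0, 0, 0], "dr": [0, 0, 0], "fingers": 0.3}, {"delta_pos": [0, 0, 0], "dr": [0, 0, 0], "fingers": 0.15}, {"delta_pos": [0, 0, 0], "dr": [0, 0, 0], "fingers": 0.1}, {"delta_pos": [0, 0, 0], "dr": [0, 0, 0], "fingers": 0.1}]'

```text
time: 24.95
ee_pos: [0.4426, 0.2516, 0.09]
tool_rot: [-3.14, 0.001, -1.559]
contact_force: [-1.1, -0.5, 4.6]
width: 0.29
```

Emit:
send_rows --moves '[{"delta_pos": [0, 0, 0.5], "dr": [0, 0, 0], "fingers": 0.1}, {"delta_pos": [0, 0, 1.5], "dr": [0, 0, 0], "fingers": 0.1}, {"delta_pos": [0, 0, 3], "dr": [0, 0, 0], "fingers": 0.1}, {"delta_pos": [0, 0, 3], "dr": [0, 0, 0], "fingers": 0.1}, {"delta_pos": [0, 0, 2], "dr": [0, 0, 0], "fingers": 0.1}]'

```text
time: 25.45
ee_pos: [0.4423, 0.2515, 0.191]
tool_rot: [-3.14, 0.001, -1.56]
contact_force: [-0.1, 0.1, -1.8]
width: 0.286
```

Emit:
send_rows --moves '[{"delta_pos": [0.7, -2, 0], "dr": [0, 0, 0], "fingers": 0.1}, {"delta_pos": [1.1, -3, 0], "dr": [0, 0, 0], "fingers": 0.1}, {"delta_pos": [1.1, -3, 0], "dr": [0, 0, 0], "fingers": 0.1}, {"delta_pos": [1.1, -3, 0], "dr": [0, 0, 0], "fingers": 0.1}, {"delta_pos": [1.1, -3, 0], "dr": [0, 0, 0], "fingers": 0.1}]'

```text
time: 25.95
ee_pos: [0.4929, 0.1101, 0.1887]
tool_rot: [3.141, 0.0, -1.56]
contact_force: [0.7, 0.8, -0.9]
width: 0.288
```

Emit:
send_rows --moves '[{"delta_pos": [1.1, -3, 0], "dr": [0, 0, 0], "fingers": 0.1}, {"delta_pos": [1.0, -2.2, 0], "dr": [0, 0, 0], "fingers": 0.1}, {"delta_pos": [0.6, -1.5, 0], "dr": [0, 0, 0], "fingers": 0.1}, {"delta_pos": [0, 0, 0], "dr": [0, 0, 0], "fingers": 0.1}, {"delta_pos": [0, 0, 0], "dr": [0, 0, 0], "fingers": 0.1}]'

```text
time: 26.45
ee_pos: [0.5197, 0.0443, 0.1886]
tool_rot: [3.141, 0.0, -1.561]
contact_force: [0.1, 0.3, -1.7]
width: 0.291
```

```bash
python3 - <<'E'
from meas import *
w=grab_frame("wrist");im=w['image'];cv2.imwrite("pics/w8.png",im);print(get_obs()['ee_pos'])
print(proj(w,[(.520,.0432,.006),(.528,-.0405,.006)]))
# tray corners in wrist
m=cv2.inRange(cv2.cvtColor(im,cv2.COLOR_BGR2HSV),(0,0,0),(180,120,70))
m2=np.zeros_like(m);m2[0:140,200:345]=m[0:140,200:345];cs,_=cv2.findContours(m2,0,1)
c=max(cs,key=cv2.contourArea);print("bottle pad",cv2.fitEllipse(c),ray(w,*cv2.fitEllipse(c)[0],.006))
E
```

```text
[0.51964348 0.0446767  0.1886452 ]
[[281.49562351 170.12412279]
 [272.43613881  67.44636109]]
bottle pad ((278.09503173828125, 69.36614990234375), (68.20352935791016, 89.60176849365234), 23.970401763916016) [ 0.52349273 -0.03909547  0.006     ]
```

View pics/w8.png

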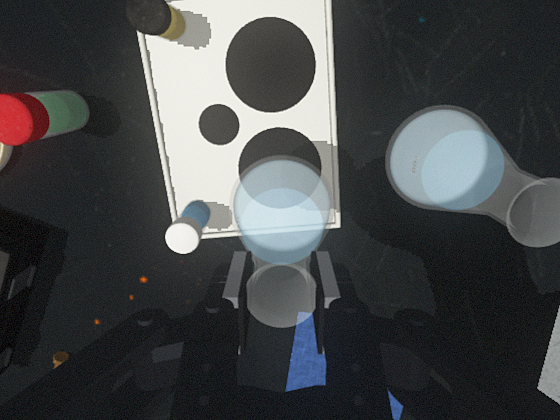

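Same picture as right after pick-up: the pad is under the flask, with its visible edge at (280,150). Lowering.

Emit:
send_rows --moves '[{"delta_pos": [0.1, 0, -2], "dr": [0, 0, 0], "fingers": 0.1}, {"delta_pos": [0, 0, -3], "dr": [0, 0, 0], "fingers": 0.1}, {"delta_pos": [0, 0, -2.5], "dr": [0, 0, 0], "fingers": 0.1}, {"delta_pos": [0, 0, -1.2], "dr": [0, 0, 0], "fingers": 0.1}, {"delta_pos": [0, 0, 0], "dr": [0, 0, 0], "fingers": 0.1}]'

```text
time: 27.0
ee_pos: [0.5198, 0.0446, 0.1004]
tool_rot: [3.138, -0.001, -1.559]
contact_force: [-1.0, -0.7, -0.8]
width: 0.289
```

Emit:
send_rows --moves '[{"delta_pos": [0, 0, -0.3], "dr": [0, 0, 0], "fingers": 0.1}, {"delta_pos": [0, 0, -0.2], "dr": [0, 0, 0], "fingers": 0.1}, {"delta_pos": [0, 0, 0], "dr": [0, 0, 0], "fingers": 0.1}]'

```text
time: 27.3
ee_pos: [0.5214, 0.0445, 0.0975]
tool_rot: [-3.14, 0.0, -1.56]
contact_force: [0.5, 0.1, -1.6]
width: 0.29
```

Emit:
send_rows --moves '[{"delta_pos": [0, 0, -0.15], "dr": [0, 0, 0], "fingers": 0.1}, {"delta_pos": [0, 0, 0], "dr": [0, 0, 0], "fingers": 0.1}]'

```text
time: 27.5
ee_pos: [0.5211, 0.0443, 0.0955]
tool_rot: [-3.141, 0.0, -1.56]
contact_force: [-0.4, 0.2, -2.2]
width: 0.291
```

Emit:
send_rows --moves '[{"delta_pos": [0, 0, -0.15], "dr": [0, 0, 0], "fingers": 0.1}, {"delta_pos": [0, 0, 0], "dr": [0, 0, 0], "fingers": 0.1}]'

```text
time: 27.7
ee_pos: [0.5212, 0.0442, 0.0941]
tool_rot: [-3.141, -0.0, -1.56]
contact_force: [-0.8, -0.3, 0.2]
width: 0.291
```

Emit:
send_rows --moves '[{"delta_pos": [0, 0, -0.1], "dr": [0, 0, 0], "fingers": 0.1}, {"delta_pos": [0, 0, 0], "dr": [0, 0, 0], "fingers": 0.1}]'

```text
time: 27.9
ee_pos: [0.5215, 0.0441, 0.0941]
tool_rot: [-3.14, -0.0, -1.559]
contact_force: [-2.2, 0.3, 6.6]
width: 0.285
```

Emit:
send_rows --moves '[{"delta_pos": [0, 0, 0], "dr": [0, 0, 0], "fingers": 0.35}, {"delta_pos": [0, 0, 0], "dr": [0, 0, 0], "fingers": 0.5}, {"delta_pos": [0, 0, 0], "dr": [0, 0, 0], "fingers": 0.7}, {"delta_pos": [0, 0, 0], "dr": [0, 0, 0], "fingers": 0.8}, {"delta_pos": [0, 0, 0], "dr": [0, 0, 0], "fingers": 0.8}]'

```text
time: 28.4
ee_pos: [0.521, 0.0443, 0.0927]
tool_rot: [3.141, -0.0, -1.56]
contact_force: [0.5, 0.1, -0.1]
width: 0.799
```

Emit:
send_rows --moves '[{"delta_pos": [0, 0, 2], "dr": [0, 0, 0], "fingers": 0.8}, {"delta_pos": [0, 0, 4], "dr": [0, 0, 0], "fingers": 0.8}, {"delta_pos": [0, 0, 4], "dr": [0, 0, 0], "fingers": 1}, {"delta_pos": [0, 0, 4], "dr": [0, 0, 0], "fingers": 1}, {"delta_pos": [-0.9, 4, 0], "dr": [0, 0, 0], "fingers": 1}]'

```text
time: 28.9
ee_pos: [0.5154, 0.0825, 0.2392]
tool_rot: [-3.13, 0.002, -1.564]
contact_force: [0.7, 1.0, -0.4]
width: 0.998
```

Emit:
send_rows --moves '[{"delta_pos": [-0.9, 4.5, 0], "dr": [0, 0, 0], "fingers": 1}, {"delta_pos": [-0.9, 4.5, 0], "dr": [0, 0, 0], "fingers": 1}, {"delta_pos": [-0.9, 4.5, 0], "dr": [0, 0, 0], "fingers": 1}, {"delta_pos": [-0.9, 4.5, 0], "dr": [0, 0, 0], "fingers": 1}, {"delta_pos": [-0.9, 4.5, 0], "dr": [0, 0, 0], "fingers": 1}]'

```text
time: 29.4
ee_pos: [0.4663, 0.3111, 0.2329]
tool_rot: [-3.141, 0.0, -1.56]
contact_force: [2.0, -0.2, 0.4]
width: 0.999
```

Emit:
send_rows --moves '[{"delta_pos": [-0.9, 3.5, 0], "dr": [0, 0, 0], "fingers": 1}, {"delta_pos": [-0.4, 0.6, 0], "dr": [0, 0, 0], "fingers": 1}, {"delta_pos": [0, 0, 0], "dr": [0, 0, 0], "fingers": 1}, {"delta_pos": [0, 0, 0], "dr": [0, 0, 0], "fingers": 1}]'

```text
time: 29.8
ee_pos: [0.4541, 0.3496, 0.2328]
tool_rot: [-3.142, -0.0, -1.56]
contact_force: [-0.1, -0.1, 0.0]
width: 0.999
```

```bash
python3 - <<'E'
from meas import *
w=grab_frame("wrist");im=w['image'];cv2.imwrite("pics/w9.png",im);print(get_obs()['ee_pos'])
print(proj(w,[(.455,.3505,.132),(.455,.3505,.002)]))
f=grab_frame("top");cv2.imwrite("pics/t9.png",cv2.resize(f['image'][120:290,220:345],None,fx=3.5,fy=3.5))
E
```

```text
[0.4543294  0.34930327 0.23299817]
[[281.07746478 202.52824433]
 [281.06445527 160.59942819]]
```

View pics/w9.png

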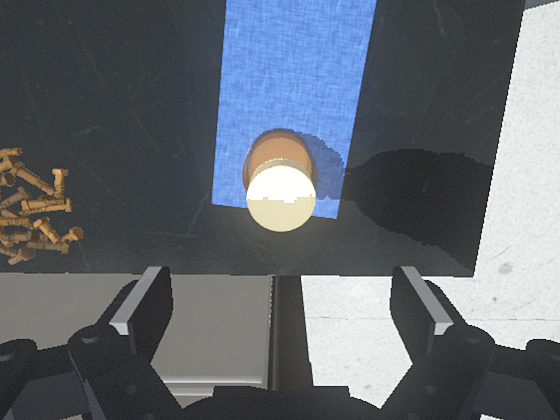

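View pics/t9.png

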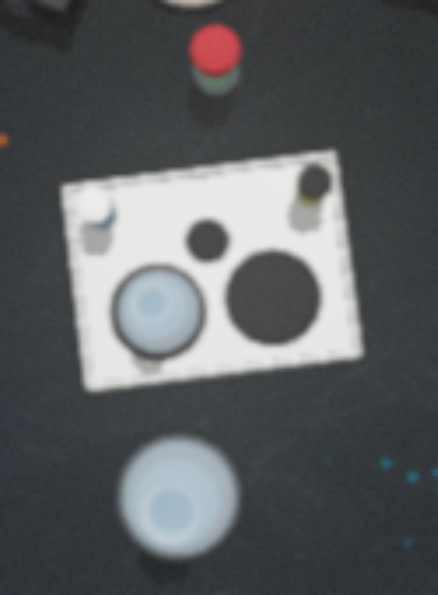

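The flask is centred on its pad at (158,311) in the crop, and the bottle is centred between the jaws. Gripping the cap.

Emit:
send_rows --moves '[{"delta_pos": [0.1, 0, -3], "dr": [0, 0, 0], "fingers": 1}, {"delta_pos": [0, 0, -3], "dr": [0, 0, 0], "fingers": 1}, {"delta_pos": [0, 0, -3], "dr": [0, 0, 0], "fingers": 1}, {"delta_pos": [0, 0, -2.4], "dr": [0, 0, 0], "fingers": 1}, {"delta_pos": [0, 0, 0], "dr": [0, 0, 0], "fingers": 1}]'

```text
time: 30.4
ee_pos: [0.4537, 0.3476, 0.1155]
tool_rot: [3.137, -0.005, -1.562]
contact_force: [-0.4, -0.8, -0.2]
width: 1.001
```

Emit:
send_rows --moves '[{"delta_pos": [0, 0, 0], "dr": [0, 0, 0], "fingers": 0.9}, {"delta_pos": [0, 0, 0], "dr": [0, 0, 0], "fingers": 0.8}, {"delta_pos": [0, 0, 0], "dr": [0, 0, 0], "fingers": 0.7}, {"delta_pos": [0, 0, 0], "dr": [0, 0, 0], "fingers": 0.6}, {"delta_pos": [0, 0, 0], "dr": [0, 0, 0], "fingers": 0.55}]' --grip_force 40

```text
time: 30.9
ee_pos: [0.4551, 0.3505, 0.1194]
tool_rot: [-3.141, 0.001, -1.56]
contact_force: [0.4, 0.4, 0.8]
width: 0.553
```

Emit:
send_rows --moves '[{"delta_pos": [0, 0, 0], "dr": [0, 0, 0], "fingers": 0.5}, {"delta_pos": [0, 0, 0], "dr": [0, 0, 0], "fingers": 0.3}, {"delta_pos": [0, 0, 0], "dr": [0, 0, 0], "fingers": 0.3}, {"delta_pos": [0, 0, 0], "dr": [0, 0, 0], "fingers": 0.3}]'

```text
time: 31.3
ee_pos: [0.4553, 0.3506, 0.1196]
tool_rot: [-3.14, 0.001, -1.559]
contact_force: [-0.5, -0.2, 6.4]
width: 0.514
```

Emit:
send_rows --moves '[{"delta_pos": [0, 0, 0.5], "dr": [0, 0, 0], "fingers": 0.3}, {"delta_pos": [0, 0, 1.5], "dr": [0, 0, 0], "fingers": 0.3}, {"delta_pos": [0, 0, 3], "dr": [0, 0, 0], "fingers": 0.3}, {"delta_pos": [0, 0, 3], "dr": [0, 0, 0], "fingers": 0.3}, {"delta_pos": [0, 0, 3], "dr": [0, 0, 0], "fingers": 0.3}]'

```text
time: 31.8
ee_pos: [0.4544, 0.3499, 0.2291]
tool_rot: [3.14, -0.001, -1.56]
contact_force: [0.3, 0.4, -2.7]
width: 0.513
```

Emit:
send_rows --moves '[{"delta_pos": [0, 0, 3], "dr": [0, 0, 0], "fingers": 0.3}, {"delta_pos": [0, -2, 0], "dr": [0, 0, 0], "fingers": 0.3}, {"delta_pos": [0.5, -3, 0], "dr": [0, 0, 0], "fingers": 0.3}, {"delta_pos": [0.6, -3, 0], "dr": [0, 0, 0], "fingers": 0.3}, {"delta_pos": [0.6, -3, 0], "dr": [0, 0, 0], "fingers": 0.3}]'

```text
time: 32.3
ee_pos: [0.4714, 0.2392, 0.258]
tool_rot: [3.14, -0.001, -1.559]
contact_force: [1.2, 0.0, -1.5]
width: 0.514
```

Emit:
send_rows --moves '[{"delta_pos": [0.6, -3, 0], "dr": [0, 0, 0], "fingers": 0.3}, {"delta_pos": [0.6, -3, 0], "dr": [0, 0, 0], "fingers": 0.3}, {"delta_pos": [0.6, -3, 0], "dr": [0, 0, 0], "fingers": 0.3}, {"delta_pos": [0.6, -3, 0], "dr": [0, 0, 0], "fingers": 0.3}, {"delta_pos": [0.6, -3, 0], "dr": [0, 0, 0], "fingers": 0.3}]'

```text
time: 32.8
ee_pos: [0.5015, 0.0891, 0.2581]
tool_rot: [3.14, -0.0, -1.56]
contact_force: [1.0, -1.1, -1.8]
width: 0.513
```

Emit:
send_rows --moves '[{"delta_pos": [0.6, -3, 0], "dr": [0, 0, 0], "fingers": 0.3}, {"delta_pos": [0.6, -3, 0], "dr": [0, 0, 0], "fingers": 0.3}, {"delta_pos": [0.6, -3, 0], "dr": [0, 0, 0], "fingers": 0.3}, {"delta_pos": [0.6, -2.5, 0], "dr": [0, 0, 0], "fingers": 0.3}, {"delta_pos": [0.2, -1.5, 0], "dr": [0, 0, 0], "fingers": 0.3}]'

```text
time: 33.3
ee_pos: [0.5277, -0.0413, 0.2579]
tool_rot: [3.139, -0.0, -1.561]
contact_force: [0.2, 0.2, -2.1]
width: 0.517
```

Emit:
send_rows --moves '[{"delta_pos": [0, 0, 0], "dr": [0, 0, 0], "fingers": 0.3}, {"delta_pos": [0, 0, 0], "dr": [0, 0, 0], "fingers": 0.3}]'

```text
time: 33.5
ee_pos: [0.5277, -0.0394, 0.2583]
tool_rot: [3.141, 0.001, -1.56]
contact_force: [-0.6, -1.1, -2.5]
width: 0.517
```

```bash
python3 - <<'E'
from meas import *
w=grab_frame("wrist");im=w['image'];cv2.imwrite("pics/w10.png",im);print(get_obs()['ee_pos'])
print(proj(w,[(.528,-.0405,.006)]))
E
```

```text
[ 0.52773578 -0.03907837  0.25847498]
[[281.326027   154.15459504]]
```

View pics/w10.png

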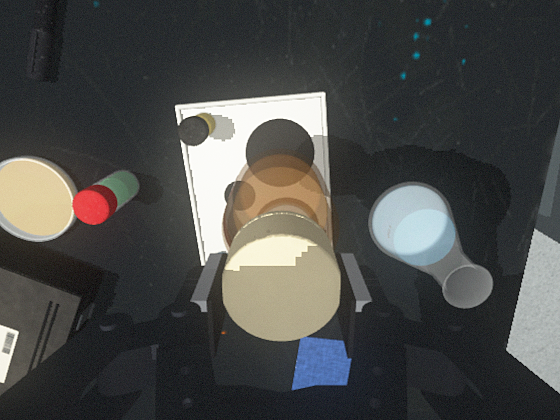

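The pad at (280,153) is exactly where predicted, under the bottle. Lowering.

Emit:
send_rows --moves '[{"delta_pos": [0, -0.1, -3], "dr": [0, 0, 0], "fingers": 0.3}, {"delta_pos": [0, 0, -3], "dr": [0, 0, 0], "fingers": 0.3}, {"delta_pos": [0, 0, -3], "dr": [0, 0, 0], "fingers": 0.3}, {"delta_pos": [0, 0, -2.5], "dr": [0, 0, 0], "fingers": 0.3}, {"delta_pos": [0, 0, -1], "dr": [0, 0, 0], "fingers": 0.3}]'

```text
time: 34.05
ee_pos: [0.5262, -0.0397, 0.1312]
tool_rot: [3.137, 0.0, -1.559]
contact_force: [-0.8, -1.0, -1.5]
width: 0.519
```

Emit:
send_rows --moves '[{"delta_pos": [0, 0, -0.3], "dr": [0, 0, 0], "fingers": 0.3}, {"delta_pos": [0, 0, -0.2], "dr": [0, 0, 0], "fingers": 0.3}, {"delta_pos": [0, 0, 0], "dr": [0, 0, 0], "fingers": 0.3}]'

```text
time: 34.35
ee_pos: [0.5288, -0.0405, 0.1299]
tool_rot: [-3.139, 0.0, -1.559]
contact_force: [-0.7, 1.2, -2.4]
width: 0.512
```

Emit:
send_rows --moves '[{"delta_pos": [0, 0, -0.15], "dr": [0, 0, 0], "fingers": 0.3}, {"delta_pos": [0, 0, 0], "dr": [0, 0, 0], "fingers": 0.3}]'

```text
time: 34.55
ee_pos: [0.5283, -0.0407, 0.1279]
tool_rot: [-3.14, 0.0, -1.56]
contact_force: [-0.0, -0.0, -1.6]
width: 0.515
```

Emit:
send_rows --moves '[{"delta_pos": [0, 0, -0.15], "dr": [0, 0, 0], "fingers": 0.3}, {"delta_pos": [0, 0, 0], "dr": [0, 0, 0], "fingers": 0.3}]'

```text
time: 34.75
ee_pos: [0.5279, -0.0407, 0.1258]
tool_rot: [3.142, 0.0, -1.56]
contact_force: [-0.5, 0.1, -1.9]
width: 0.513
```

Emit:
send_rows --moves '[{"delta_pos": [0, 0, -0.15], "dr": [0, 0, 0], "fingers": 0.3}, {"delta_pos": [0, 0, 0], "dr": [0, 0, 0], "fingers": 0.3}]'

```text
time: 34.95
ee_pos: [0.5278, -0.0407, 0.1241]
tool_rot: [3.141, -0.0, -1.56]
contact_force: [-0.3, -0.8, -1.5]
width: 0.515
```

Emit:
send_rows --moves '[{"delta_pos": [0, 0, -0.1], "dr": [0, 0, 0], "fingers": 0.3}, {"delta_pos": [0, 0, 0], "dr": [0, 0, 0], "fingers": 0.3}]'

```text
time: 35.15
ee_pos: [0.5281, -0.0408, 0.1236]
tool_rot: [-3.141, -0.0, -1.56]
contact_force: [-0.3, -0.4, 0.5]
width: 0.514
```

Contact. A touch more, then release and retreat upward.

Emit:
send_rows --moves '[{"delta_pos": [0, 0, -0.05], "dr": [0, 0, 0], "fingers": 0.3}, {"delta_pos": [0, 0, 0], "dr": [0, 0, 0], "fingers": 0.3}]'

```text
time: 35.35
ee_pos: [0.5282, -0.0409, 0.1236]
tool_rot: [-3.141, -0.0, -1.56]
contact_force: [-2.3, 0.4, 4.5]
width: 0.51
```

Emit:
send_rows --moves '[{"delta_pos": [0, 0, 0], "dr": [0, 0, 0], "fingers": 0.55}, {"delta_pos": [0, 0, 0], "dr": [0, 0, 0], "fingers": 0.65}, {"delta_pos": [0, 0, 0], "dr": [0, 0, 0], "fingers": 0.8}, {"delta_pos": [0, 0, 0], "dr": [0, 0, 0], "fingers": 1}, {"delta_pos": [0, 0, 0], "dr": [0, 0, 0], "fingers": 1}]'

```text
time: 35.85
ee_pos: [0.528, -0.0407, 0.1227]
tool_rot: [-3.142, 0.0, -1.56]
contact_force: [-0.1, 0.0, 0.2]
width: 0.997
```

Emit:
send_rows --moves '[{"delta_pos": [0, 0, 2], "dr": [0, 0, 0], "fingers": 1}, {"delta_pos": [0, 0, 4], "dr": [0, 0, 0], "fingers": 1}, {"delta_pos": [0, 0, 4], "dr": [0, 0, 0], "fingers": 1}, {"delta_pos": [0, 0, 3], "dr": [0, 0, 0], "fingers": 1}, {"delta_pos": [0, 3, 0], "dr": [0, 0, 0], "fingers": 1}]'

```text
time: 36.35
ee_pos: [0.5302, -0.0124, 0.2581]
tool_rot: [-3.132, -0.0, -1.563]
contact_force: [-0.0, 0.2, -0.5]
width: 1.001
```

Emit:
send_rows --moves '[{"delta_pos": [-1.2, 4.5, 0], "dr": [0, 0, 0], "fingers": 1}, {"delta_pos": [-1.2, 4.5, 0], "dr": [0, 0, 0], "fingers": 1}, {"delta_pos": [-1.2, 4.5, 0], "dr": [0, 0, 0], "fingers": 1}, {"delta_pos": [-1.2, 4.5, 0], "dr": [0, 0, 0], "fingers": 1}, {"delta_pos": [-1.2, 4.5, 0], "dr": [0, 0, 0], "fingers": 1}]'

```text
time: 36.85
ee_pos: [0.4672, 0.216, 0.253]
tool_rot: [-3.141, 0.0, -1.56]
contact_force: [1.5, 0.2, -0.2]
width: 1.002
```

Emit:
send_rows --moves '[{"delta_pos": [-1.2, 4, 0], "dr": [0, 0, 0], "fingers": 1}, {"delta_pos": [-1.2, 3, 0], "dr": [0, 0, 0], "fingers": 1}, {"delta_pos": [0, 0, 0], "dr": [0, 0, 0], "fingers": 1}, {"delta_pos": [0, 0, 0], "dr": [0, 0, 0], "fingers": 1}]'

```text
time: 37.25
ee_pos: [0.4436, 0.2849, 0.2526]
tool_rot: [3.141, -0.0, -1.558]
contact_force: [-0.0, -0.2, -0.3]
width: 1.005
```

```bash
python3 - <<'E'
from meas import *
f=grab_frame("top");cv2.imwrite("pics/t11.png",cv2.resize(f['image'][130:280,230:450],None,fx=3.5,fy=3.5))
s=grab_frame("scene");cv2.imwrite("pics/s11.png",cv2.resize(s['image'][120:300,200:400],None,fx=3,fy=3))
print(get_obs()['ee_pos'])
E
```

```text
[0.44415972 0.28376834 0.25282897]
```

View pics/t11.png

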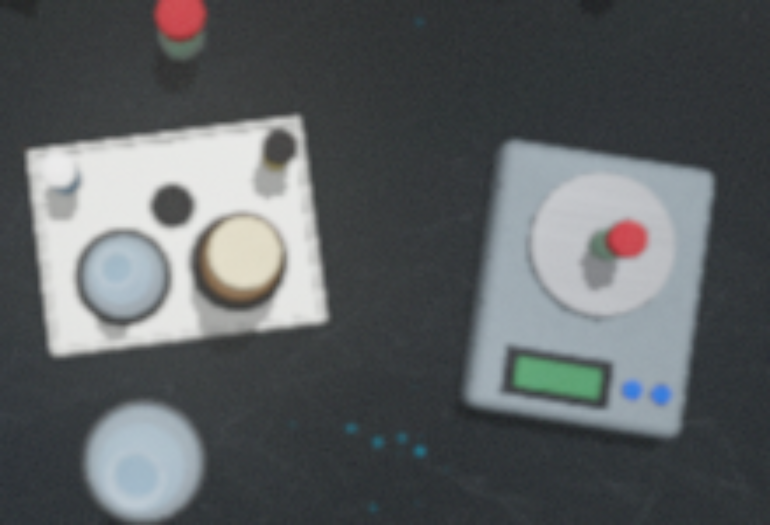

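View pics/s11.png

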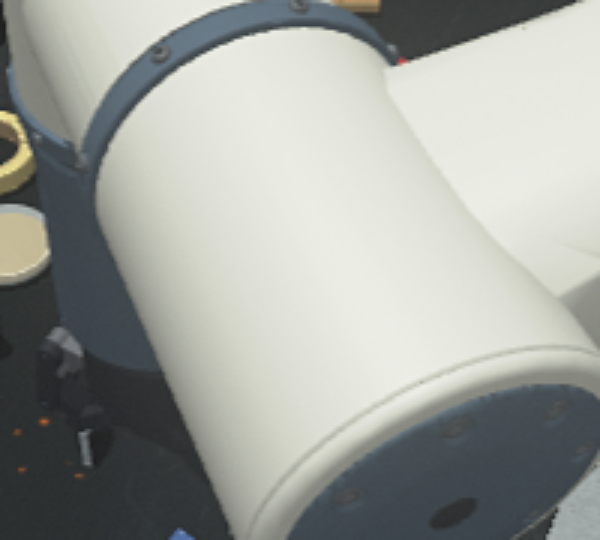

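The top view shows everything in place: bottle (240,258) and flask (123,276) on their own pads, and the red vial upright mid-pan. The white and black vials haven't moved, and the gripper is clear. Handing in.

```bash
python3 -c "
from plant import *
print(close_job())"
```

```text
the job is handed in; nothing more can be done
None
```

The job is done in the order you asked and handed in at about 37 s of the 131 s allowed. I moved the bottle and then the flask to the blue mat, set the small red-capped vial on the balance pan, and put the flask and then the bottle back on their own pads.

- **Last top view:** The bottle and flask stand upright on their original pads. The white- and black-capped vials and both look-alikes had not moved, and the gripper was clear of everything.
- **Red vial:** It stands upright on the pan, but its exact centring is uncertain. The cap measured about 5 mm from the measured pan centre in the top camera. The gripper was within 1–2 mm of that centre when it let go, and I did not settle which is right.
- **Check that failed:** The final scene-camera picture was blocked by the arm, so the end state rests on the top view alone.
- **Forces:** The highest reading I saw was about 12 N.

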